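# Index the seedling turntable

## Robot

A 6-joint arm with a two-finger parallel gripper is mounted at the origin on the work surface. World frame = base frame: x ahead of the robot, y to its left, z up, the work surface at z = 0. Lengths are in m, angles in degrees, forces in N, time in s.
With the tool pointing down it reaches from about 0.35 to 0.875 m from the base axis. Payload 4.2 kg.
Tool frame: the origin (TCP) lies midway between the tips of the shut fingers; the grasp point (between the pads) lies 19 mm behind it (hold_point_z is the z of the grasp point in the tool frame, in m); z points along the fingers, y is the direction in which the jaws open and shut (so a half turn about z gives the same grasp; the last joint's range is limited). The gripper opens to 87 mm and grips with 3 to 60 N. Pads are 19 mm wide; open, the fingers measure 117 mm over their backs; the gripper's body (75 mm by 190 mm) begins 51 mm behind the grasp point.
Start: joints at [-56.803, 22.042, 0.453, 0, -68.411, -14.817], TCP at [0.197, -0.593, 0.223] pointing down, gripper open.
Joint ranges: [-179.83, 179.83], [-69.29, 118.12], [-61.27, 80.66], [-181.25, 117.63], [-171.15, -9.14], [-177.46, 177.46]. Speed limits (degrees/s): [159.86, 159.86, 180, 180, 180, 180].

## Interface

Orientations are given as a 3x3 rotation matrix whose columns are the frame's x, y, z axes.
In Python, from station import * gives the robot as it stands. The module is installed in compiled form; this text tells all that it offers.
- The arm moves only by the tool jog_arm, never from a script. Its argument "moves" is a list of rows, each a list of 7 numbers: the closure, from -1 (fully open) to 1 (shut), then the shift along the tool's x, y, z in m, then the turn, a rotation vector about the tool's x, y, z in rad. In form: [[gripper, x, y, z, wx, wy, wz], ...]. A call has exactly 10 rows; each row is the pose to reach, as a shift and turn from the pose commanded when the call began, along the tool's axes at that moment; what a row does not reach only later rows make up. A row lasts 1/12 s, in which the tool goes at most 41.7 mm and 7.16 degrees, less where a joint would pass 70% of its speed; a pose out of reach is approached as far as the arm can. A call with a gripper value outside its range is refused whole. The fingers move at their own pace and stop on an object; the grip force is fixed at half the most. Time passes only in rows, so rows that repeat a pose let the fingers close, or fill a call up. It gives the time, the measured TCP pose, the force and the opening at its end, in the units of the state.
- sense(): the state, without advancing time (a new reading comes with each control period).
- capture(name): name is "scene" or "side" or "wrist"; returns a dict with "frame" (420x560x3 uint8, red, green, blue), "fov_y" (degrees; the focal length in pixels is half the picture's height over the tangent of half this angle, whatever the lens; pixels are square), "cx", "cy" (the principal point, pixels), "world_from_camera" (4x4, takes a point from camera to world coordinates). Camera axes: x right, y down, z forward; pixel columns grow to the right and rows downward; lengths in m; the calibration is good to about 2 mm. A picture is of the moment at which its call begins. There is no depth.
- finish_job(): hands the job in, once; it reports no verdict.
The state is a dict: "time_s": time; "joints": joint angles; "joint_velocities": joint speeds; "effort": joint torques, N m; "tcp_pos": TCP position; "ee_rot": TCP orientation; "wrist_force": force on the tool from outside, world axes, zero at the start; "moment": the same for the moment, N m; "gripper_width": opening from 0.0 (shut) to 1.0 (fully open).
Only numpy, scipy, OpenCV 4.12 (cv2) and the standard library are available. Lean on these libraries where they do the work, as an engineer would, in place of code of your own. Each camera call takes 0.05 s, during which the arm holds its last target.

## Task

Stand the tall culture jar in the round nest of the turntable and let go of it. Then wind the crank clockwise, several turns, until the turntable's pointer finger has come round under the stop hood and sits firmly against the hidden stop inside, still pressed there when you let go of the crank; feel for the stop and do not force the worm drive once it is there. Leave the other things on the bench alone.

Things in the scene. Friction and masses are not known exactly. Their poses are not given: they have to be found in the camera images.
- stage: White base of the worm-driven turntable, fixed to the bench: round part 250 mm across, 34 mm high; to its local -y a neck 100 mm wide carries the dark worm housing (85 x 85 mm, top 62 mm above the bench). Origin: on the bench, on the vertical turntable axis; z up; the crank axis is 180 mm away along local -y
- platter: Aluminium turntable disc, 184 mm across, top 56 mm above the bench, with a dark steel pointer finger sticking out of its rim. Origin: on its axis, at its underside (46 mm up). Driven only by the crank: a clockwise crank turn (seen from above) turns it 18 degrees clockwise (20 to 1); the worm holds it wherever the crank is left
- nest (a point): Centre of the nest on the turntable's top face (56 mm above the bench), on the turntable axis: a ring of inner diameter 64 mm, outer 72 mm, 12 mm high, in which the tall jar stands upright on the disc
- finger_tip (a point): Outer end of the pointer finger, on its centre line, 115 mm from the turntable axis, 51 mm above the bench. The finger is 10 mm wide (5 mm either side of this line)
- stop: The stop on the base: dark hood open at both ends, 42 mm along the rim, top 68 mm above the bench, over a hidden pin that halts the finger. Origin: on the turntable axis, 34 mm up; hood along local y, 45 to 75 degrees clockwise of the finger at the start. The drive is stiff there: each extra newton on the handle presses finger on pin by some 10 N; 8 N or more must last, above 100 N is overload
- crank_axis (a point): Point on the vertical axis of the crank, at the height where its handle is best gripped (114 mm above the bench)
- handle_grip (a point): Centre of the crank's upright black handle, 114 mm above the bench, 45 mm from the crank axis: a free-spinning sleeve 18 mm across, 82 to 130 mm above the bench, so the hand need not turn with it. The crank arm lies below, at 72 to 80 mm. Winding takes about 4.5 N along the handle's path, more at the stop; the crank stays where it is left
- jar: The tall culture jar: clear glass, 54 mm across and 100 mm high with a flat foil-coloured lid of the same width, a seedling inside, about 0.22 kg. Origin: centre of its underside; z up
- squat_jar: A bystander: low wide culture jar, 66 mm across and 55 mm high. Origin: centre of its underside
- dishes: A bystander: clear flat culture dish with lid, 84 mm across and 18 mm high. Origin: centre of its underside
- hood_mid (a point): Middle of the hood's top, 108 mm from the turntable axis, 68 mm above the bench. The hidden pin is set anew each time: the finger halts when its centre line is still 3 to 10 degrees (about 5 to 19 mm along the rim) short of this point, which only the feel at the crank tells exactly

How it is judged:
By the outcome, as a careful person would: the job done as asked, in the order asked, and still so for the second after the job is handed in, with the robot touching nothing.
It also fails if it takes over 72 s, if anything falls off the work surface, if the arm or the gripper's body presses on something with over 40 N, if the wrist force passes 120 N, or if a joint passes its speed limit or range.

## Working session

There is one attempt and no reset: what is moved stays moved. The work goes in short steps, Python scripts to look and compute and a tool call to move; the robot and the scene stay as the last step left them, time stands still between calls to the robot, and variables do not carry over. Pictures are saved under pics/ and viewed, and the job is handed in when it is done.

Besides the shell and the picture viewer there is one more tool, called after "Emit:" as name(argument=value, ...), one argument or row to a line, values as JSON. jog_arm: Moves the arm, as the interface text tells. Its arguments: {"type":"object","properties":{"moves":{"type":"array"}},"required":["moves"]}

```bash
mkdir -p pics
cat > h.py <<'E'
from station import *
import numpy as np, cv2, json, pickle
def snap(n,tag):
    c=capture(n); cv2.imwrite(f'pics/{tag}.png',c['frame'][:,:,::-1]); pickle.dump(c,open(f'pics/{tag}.pkl','wb')); return c
def load(tag): return pickle.load(open(f'pics/{tag}.pkl','rb'))
def ray(c,u,v):
    f=210/np.tan(np.radians(c['fov_y'])/2); T=np.array(c['world_from_camera'])
    d=T[:3,:3]@np.array([(u-c['cx'])/f,(v-c['cy'])/f,1]); return T[:3,3],d/np.linalg.norm(d)
def atz(c,u,v,z):
    o,d=ray(c,u,v); return o+d*(z-o[2])/d[2]
def proj(c,p):
    f=210/np.tan(np.radians(c['fov_y'])/2); T=np.linalg.inv(np.array(c['world_from_camera'])); q=T[:3,:3]@np.array(p)+T[:3,3]
    return np.array([q[0]/q[2]*f+c['cx'],q[1]/q[2]*f+c['cy']])
def tri(obs):
    A=np.zeros((3,3));b=np.zeros(3);R=[]
    for c,u,v in obs:
        o,d=ray(c,u,v);P=np.eye(3)-np.outer(d,d);A+=P;b+=P@o
    x=np.linalg.solve(A,b)
    for c,u,v in obs: R.append(np.round(proj(c,x)-[u,v],1))
    return x,R
def crop(tag,x0,y0,x1,y1,k,out):
    im=cv2.imread(f'pics/{tag}.png')[y0:y1,x0:x1]; cv2.imwrite(f'pics/{out}.png',cv2.resize(im,None,fx=k,fy=k,interpolation=cv2.INTER_CUBIC))
E
python3 - <<'E'
from h import *
for n in ['scene','side','wrist']:
    c=snap(n,n+'0'); print(n,c['fov_y'],c['cx'],c['cy'],np.round(c['world_from_camera'],3).tolist())
s=sense(); print({k:np.round(v,3).tolist() for k,v in s.items() })
E
```

```text
scene 47.86394304791453 279.7947990073813 212.56708036040743 [[0.859, 0.276, -0.432, 1.034], [0.512, -0.487, 0.708, -0.898], [-0.015, -0.829, -0.559, 0.781], [0.0, 0.0, 0.0, 1.0]]
side 49.35775534403461 281.6793744648144 209.50998571602682 [[-0.97, -0.199, 0.14, 0.356], [-0.243, 0.755, -0.609, 0.574], [0.015, -0.624, -0.781, 0.83], [0.0, 0.0, 0.0, 1.0]]
wrist 68.45088174432323 281.3966390987386 206.32705036631577 [[-0.315, 0.907, 0.279, 0.121], [0.949, 0.301, 0.094, -0.619], [0.001, 0.295, -0.956, 0.384], [0.0, 0.0, 0.0, 1.0]]
{'time_s': 0.15, 'joints': [-56.803, 22.081, 0.398, -0.02, -68.411, -14.816], 'joint_velocities': [-0.069, -0.076, 0.181, 0.101, 0.009, -0.051], 'effort': [-0.0, -39.105, 18.759, 4.222, 0.012, -0.0], 'tcp_pos': [0.197, -0.593, 0.222], 'ee_rot': [[-0.949, -0.315, -0.001], [-0.315, 0.949, 0.002], [0.0, 0.002, -1.0]], 'wrist_force': [0.418, 0.493, -0.603], 'moment': [0.007, 0.081, 0.016], 'gripper_width': 0.998}
```

View pics/scene0.png

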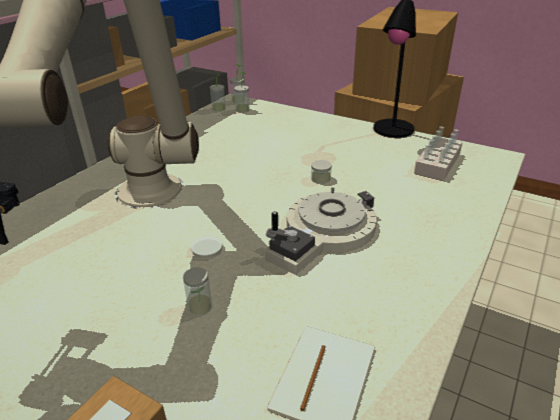

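View pics/side0.png

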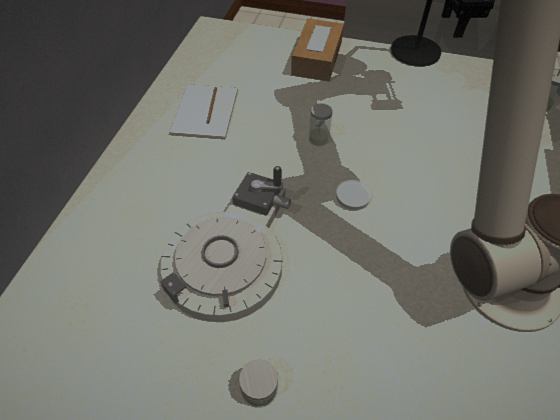

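View pics/wrist0.png

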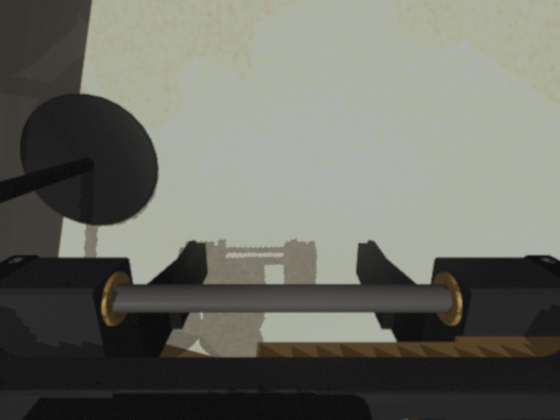

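Run:
```python
from h import *
crop('scene0',170,170,390,320,3.6,'sc')
crop('side0',150,90,350,330,2.5,'sd')
crop('scene0',260,180,390,275,6,'sc2')
crop('scene0',170,255,230,325,8,'sc3')
crop('side0',295,90,345,155,9,'sd3')
crop('side0',220,155,300,225,9,'sd4')
```

```text
(no output)
```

View pics/sc2.png

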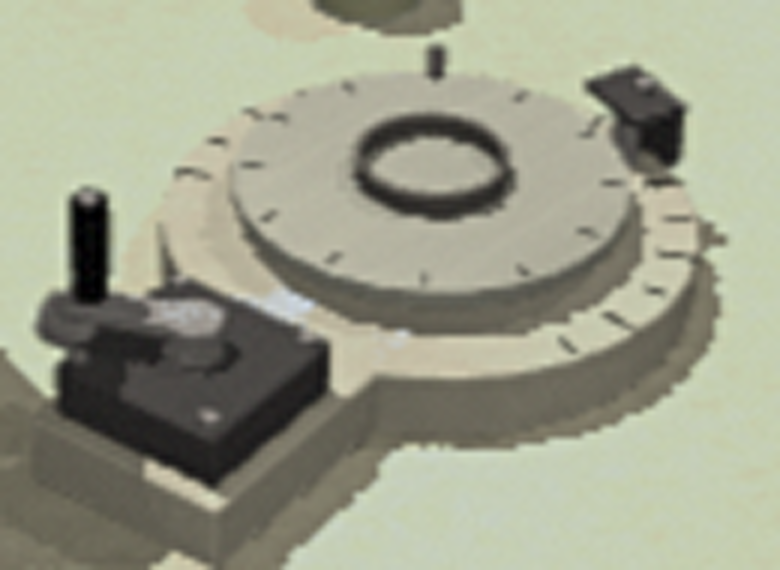

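View pics/sd.png

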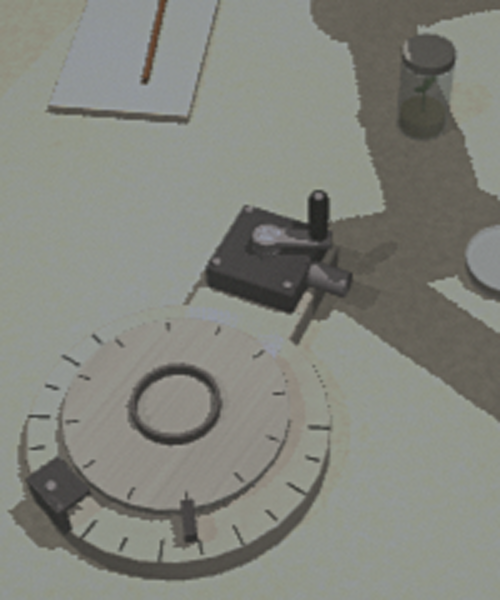

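View pics/sc3.png

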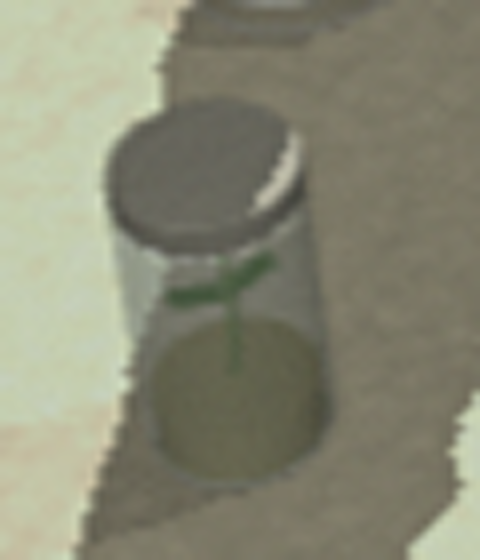

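View pics/sd3.png

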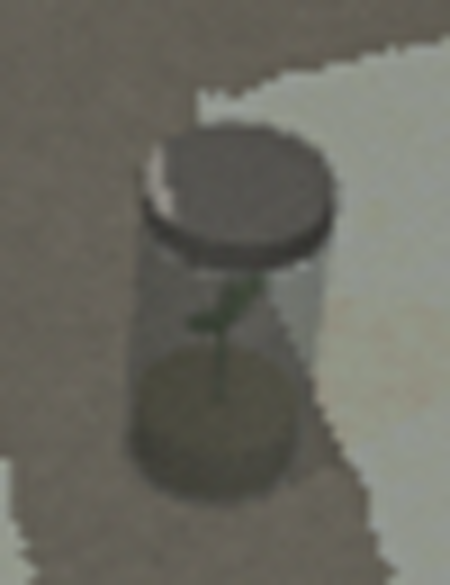

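View pics/sd4.png

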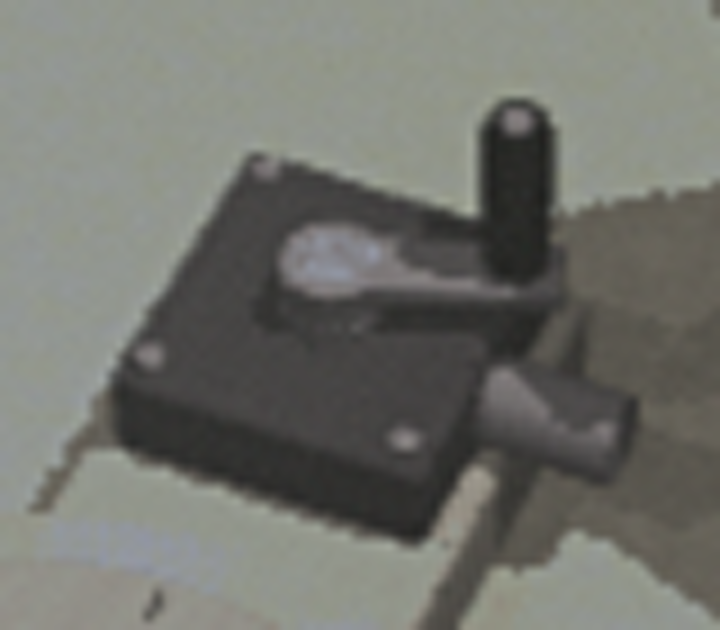

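Run:
```python
from h import *
a=load('scene0');b=load('side0')
P=dict(lid=((195.6,275.6),(321.7,110.3)),ring=((332.5,207.2),(220,250.4)),hub=((291.7,232.7),(256.7,183.7)),handletop=((274.8,212.2),(277.4,167.8)),
 fingertip=((260+436/6,180+48/6),(150+190/2.5,90+541/2.5)), hood=((260+637/6,180+92/6),(150+58/2.5,90+485/2.5)))
for k,(p,q) in P.items():
    x,R=tri([(a,*p),(b,*q)]); print(k,np.round(x,4),R, np.round(np.hypot(x[0],x[1]),3))
c=load('wrist0');s=sense()
print('wrist cam in tool', np.round(np.array(s['ee_rot']).T@(np.array(c['world_from_camera'])[:3,3]-s['tcp_pos']),3))
```

```text
lid [ 0.4696 -0.3306  0.0953] [array([-0.6, -0.2]), array([-0.5,  0.2])] 0.574
ring [0.5898 0.1081 0.0604] [array([-0.5, -0. ]), array([-0.7,  0.1])] 0.6
hub [ 0.5626 -0.0696  0.077 ] [array([-0.1, -0. ]), array([-0.1,  0. ])] 0.567
handletop [ 0.519  -0.0786  0.1298] [array([-0.4, -0.1]), array([-0.5,  0.1])] 0.525
fingertip [0.5404 0.217  0.0504] [array([-0., -0.]), array([-0.,  0.])] 0.582
hood [0.6493 0.2048 0.0645] [array([-0.4,  0. ]), array([-0.7,  0. ])] 0.681
wrist cam in tool [ 0.08  -0.001 -0.163]
```

Emit:
jog_arm(
  moves=[
    [-1,-0.034,0.016,0,0,0,0],
    [-1,-0.068,0.032,0,0,0,0],
    [-1,-0.102,0.049,0,0,0,0],
    [-1,-0.136,0.065,0,0,0,0],
    [-1,-0.17,0.081,0,0,0,0],
    [-1,-0.205,0.098,0,0,0,0],
    [-1,-0.239,0.114,0,0,0,0],
    [-1,-0.273,0.13,0,0,0,0],
    [-1,-0.307,0.147,0,0,0,0],
    [-1,-0.3414,0.163,0,0,0,0],
  ],
)

```text
time_s: 0.98
tcp_pos: [0.4705, -0.329, 0.2224]
ee_rot: [[-0.949, -0.315, -0.0], [-0.315, 0.949, 0.0], [0.0, 0.0, -1.0]]
wrist_force: [0.4, -0.9, -0.2]
gripper_width: 1.001
```

Run:
```python
from h import *
snap('wrist','w1'); s=sense(); print(s['time_s'],np.round(s['tcp_pos'],4),np.round(s['ee_rot'],3).tolist(),s['gripper_width'])
```

```text
1.0333 [ 0.4751 -0.3258  0.2222] [[-0.947, -0.32, 0.002], [-0.32, 0.947, 0.0], [-0.002, -0.0, -1.0]] 0.9967330979372446
```

View pics/w1.png

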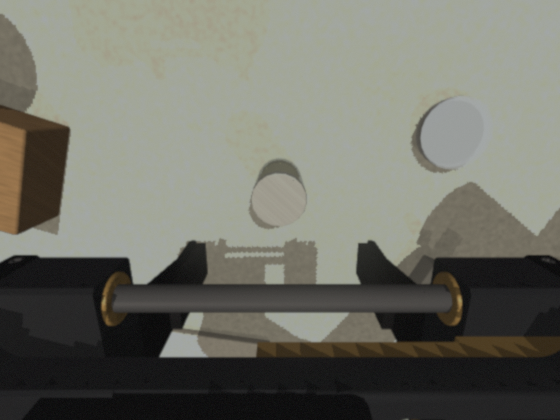

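Run:
```python
from h import *
c=load('w1');a=load('scene0');b=load('side0')
print(atz(c,279,200,.1),atz(a,195.6,275.6,.1),atz(b,321.7,110.3,.1))
print(tri([(c,279,200),(a,195.6,275.6),(b,321.7,110.3)]))
s=sense(); print(s['time_s'],np.round(s['tcp_pos'],4))
```

```text
[ 0.47280079 -0.33147833  0.1       ] [ 0.4749737  -0.33440076  0.1       ] [ 0.46778895 -0.32600776  0.1       ]
(array([ 0.47124661, -0.33114873,  0.09621014]), [array([ 0.9, -2.4]), array([-0.2, -0.1]), array([-1.1, -0.3])])
1.0333 [ 0.4751 -0.3258  0.2222]
```

Emit:
jog_arm(
  moves=[
    [-1,-0.002,0,0.02,0,0,0],
    [-1,-0.002,0,0.045,0,0,0],
    [-1,-0.002,0,0.07,0,0,0],
    [-1,-0.002,0,0.095,0,0,0],
    [-1,-0.002,0,0.12,0,0,0],
    [-1,-0.002,0,0.14,0,0,0],
    [-1,-0.002,0,0.155,0,0,0],
    [-1,-0.002,0,0.164,0,0,0],
    [-1,-0.002,0,0.164,0,0,0],
    [-1,-0.002,0,0.164,0,0,0],
  ],
)

```text
time_s: 1.87
tcp_pos: [0.4717, -0.3303, 0.0586]
ee_rot: [[-0.949, -0.316, -0.0], [-0.316, 0.949, -0.0], [0.0, -0.0, -1.0]]
wrist_force: [0.3, 0.0, 0.6]
gripper_width: 0.999
```

Run:
```python
from h import *
snap('wrist','w2'); s=sense(); print(s['time_s'],np.round(s['tcp_pos'],4),np.round(s['wrist_force'],2),s['gripper_width'])
```

```text
1.9167 [ 0.4722 -0.3305  0.0594] [-0.43 -0.48  0.12] 0.9965437008465089
```

View pics/w2.png

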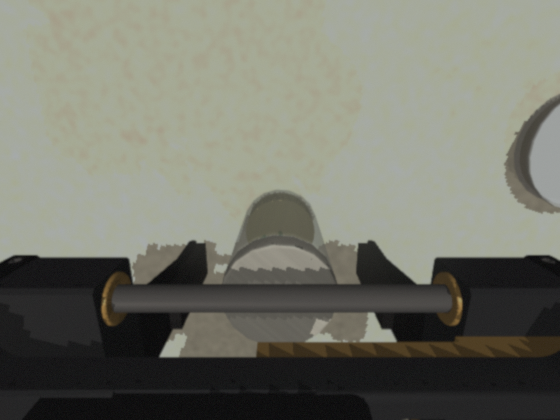

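Emit:
jog_arm(
  moves=[
    [1,0,0,0,0,0,0],
    [1,0,0,0,0,0,0],
    [1,0,0,0,0,0,0],
    [1,0,0,0,0,0,0],
    [1,0,0,0,0,0,0],
    [1,0,0,0,0,0,0],
    [1,0,0,0,0,0,0],
    [1,0,0,0,0,0,0],
    [1,0,0,0,0,0,0],
    [1,0,0,0,0,0,0],
  ],
)

```text
time_s: 2.75
tcp_pos: [0.4719, -0.3303, 0.0588]
ee_rot: [[-0.949, -0.316, 0.001], [-0.316, 0.949, -0.0], [-0.0, -0.001, -1.0]]
wrist_force: [-0.2, -1.3, 1.3]
gripper_width: 0.619
```

Run:
```python
from h import *
s=sense(); print(s['time_s'],np.round(s['tcp_pos'],4),np.round(s['wrist_force'],2),s['gripper_width'])
```

```text
2.75 [ 0.4719 -0.3303  0.0588] [-0.17 -1.31  1.27] 0.6191112575041336
```

Emit:
jog_arm(
  moves=[
    [1,0,0,-0.01,0,0,0],
    [1,0,0,-0.03,0,0,0],
    [1,0,0,-0.055,0,0,0],
    [1,0,0,-0.08,0,0,0],
    [1,0,0,-0.105,0,0,0],
    [1,0,0,-0.13,0,0,0],
    [1,0,0,-0.15,0,0,0],
    [1,0,0,-0.16,0,0,0],
    [1,0,0,-0.165,0,0,0],
    [1,0,0,-0.165,0,0,0],
  ],
)

```text
time_s: 3.58
tcp_pos: [0.4715, -0.3299, 0.224]
ee_rot: [[-0.949, -0.315, 0.001], [-0.315, 0.949, 0.0], [-0.001, -0.0, -1.0]]
wrist_force: [0.1, 0.1, -3.7]
gripper_width: 0.613
```

Run:
```python
from h import *
snap('wrist','w3');s=sense(); print(s['time_s'],np.round(s['tcp_pos'],4),np.round(s['wrist_force'],2),s['gripper_width'])
d=np.array([.5898,.1081])-s['tcp_pos'][:2]; R=np.array(s['ee_rot']); print(R[:2,:2].T@d)
```

```text
3.6333 [ 0.4711 -0.3297  0.2227] [ 0.26  0.44 -2.17] 0.6126490939279785
[-0.25061113  0.37807072]
```

View pics/w3.png

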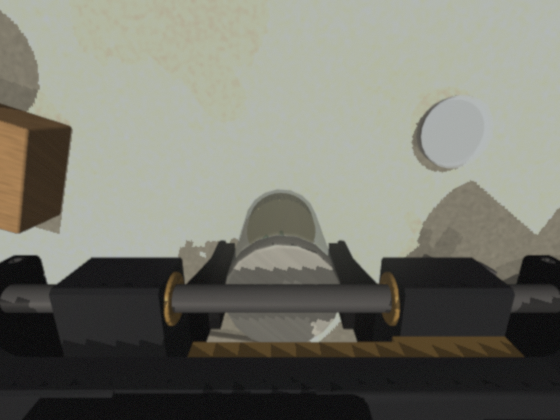

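Emit:
jog_arm(
  moves=[
    [1,-0.01,0.03,0,0,0,0],
    [1,-0.025,0.066,0,0,0,0],
    [1,-0.041,0.104,0,0,0,0],
    [1,-0.057,0.142,0,0,0,0],
    [1,-0.073,0.18,0,0,0,0],
    [1,-0.089,0.218,0,0,0,0],
    [1,-0.105,0.256,0,0,0,0],
    [1,-0.121,0.294,0,0,0,0],
    [1,-0.137,0.332,0,0,0,0],
    [1,-0.15,0.365,0,0,0,0],
  ],
)

```text
time_s: 4.47
tcp_pos: [0.4977, 0.0658, 0.2218]
ee_rot: [[-0.949, -0.316, -0.003], [-0.316, 0.949, -0.001], [0.003, 0.0, -1.0]]
wrist_force: [1.1, 0.9, -1.9]
gripper_width: 0.615
```

Emit:
jog_arm(
  moves=[
    [1,0,0.01,0,0,0,0],
    [1,0,0.013,0,0,0,0],
    [1,0,0.013,0,0,0,0],
    [1,0,0.013,0,0,0,0],
    [1,0,0.013,0,0,0,0],
    [1,0,0.013,0,0,0,0],
    [1,0,0.013,0,0,0,0],
    [1,0,0.013,0,0,0,0],
    [1,0,0.013,0,0,0,0],
    [1,0,0.013,0,0,0,0],
  ],
)

```text
time_s: 5.3
tcp_pos: [0.4948, 0.0756, 0.2236]
ee_rot: [[-0.949, -0.315, 0.0], [-0.315, 0.949, 0.0], [-0.0, 0.0, -1.0]]
wrist_force: [-0.5, 0.2, -2.4]
gripper_width: 0.618
```

Run:
```python
from h import *
snap('wrist','w4');s=sense(); print(s['time_s'],np.round(s['tcp_pos'],4),np.round(s['wrist_force'],2),s['gripper_width'])
```

```text
5.35 [0.4947 0.0757 0.2236] [-0.13 -0.09 -2.47] 0.6136847356019552
```

View pics/w4.png

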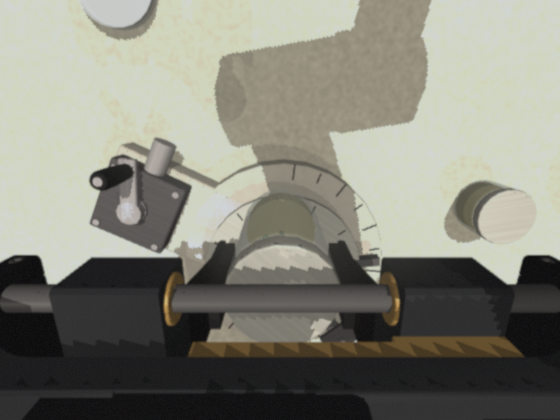

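Emit:
jog_arm(
  moves=[
    [1,-0.025,0,0,0,0,0],
    [1,-0.055,0,0,0,0,0],
    [1,-0.085,0,0,0,0,0],
    [1,-0.115,0,0,0,0,0],
    [1,-0.145,0,0,0,0,0],
    [1,-0.17,0,0,0,0,0],
    [1,-0.19,0,0,0,0,0],
    [1,-0.2,0,0,0,0,0],
    [1,-0.2,0,0,0,0,0],
    [1,-0.2,0,0,0,0,0],
  ],
)

```text
time_s: 6.18
tcp_pos: [0.6844, 0.139, 0.2224]
ee_rot: [[-0.949, -0.315, -0.002], [-0.315, 0.949, -0.001], [0.002, 0.0, -1.0]]
wrist_force: [-0.5, -0.3, -1.4]
gripper_width: 0.616
```

Run:
```python
from h import *
snap('wrist','w5');s=sense(); print(s['time_s'],np.round(s['tcp_pos'],4),np.round(s['wrist_force'],2),s['gripper_width'])
crop('w5',50,0,450,260,2,'w5c')
```

```text
6.2333 [0.684  0.1388 0.223 ] [ 0.35 -0.22 -1.1 ] 0.6119593914701694
```

View pics/w5c.png

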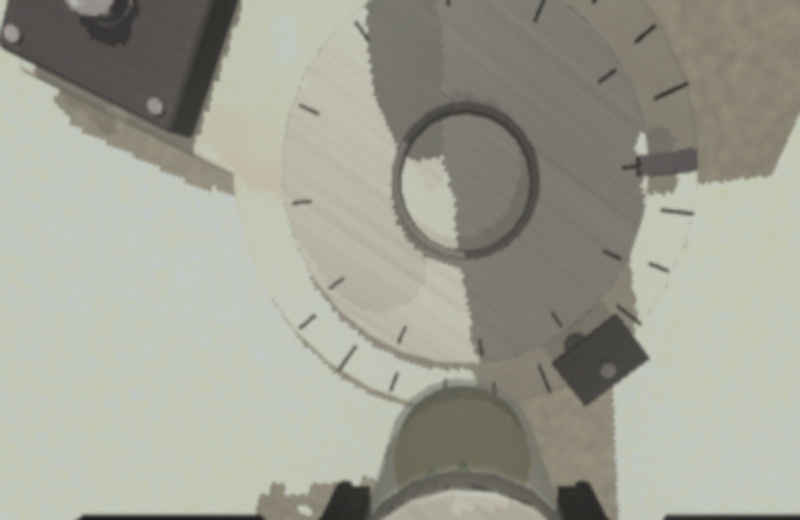

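Run:
```python
from h import *
a=load('scene0');b=load('side0');c=load('w5');d=load('w4')
P=dict(ring=((332.5,207.2),(220,250.4),(c,283,89.8),.068),hub=((291.7,232.7),(256.7,183.7),(d,128.5,210),.082),handletop=((274.8,212.2),(277.4,167.8),(d,97.5,180.5),.13),
 fingertip=((260+436/6,180+48/6),(150+190/2.5,90+541/2.5),(c,398.5,80),.051), hood=((260+637/6,180+92/6),(150+58/2.5,90+485/2.5),(c,350.5,179.8),.068))
for k,(p,q,w,z) in P.items():
    x,R=tri([(a,*p),(b,*q),w]); print(k,np.round(x,4),R); print('  ',[np.round(atz(*o,z)[:2],4) for o in((a,*p),(b,*q),w)])
```

```text
ring [0.5894 0.1081 0.0604] [array([-0.6, -0.1]), array([-0.5,  0.1]), array([-0.1,  0.8])]
   [array([0.5958, 0.098 ]), array([0.5863, 0.1122]), array([0.5892, 0.1082])]
hub [ 0.5631 -0.0705  0.0775] [array([-0.1,  0.1]), array([-0.2, -0.5]), array([ 1.2, -0.3])]
   [array([ 0.5662, -0.0754]), array([ 0.5611, -0.0654]), array([ 0.5617, -0.0699])]
handletop [ 0.5198 -0.0794  0.1304] [array([-0.3, -0. ]), array([-0.7, -0.4]), array([ 1.3, -1.1])]
   [array([ 0.5202, -0.0787]), array([ 0.5181, -0.079 ]), array([ 0.5213, -0.0805])]
fingertip [0.5412 0.2163 0.05  ] [array([0.1, 0.3]), array([-0.3, -0.3]), array([ 1.2, -1.1])]
   [array([0.5408, 0.2161]), array([0.5402, 0.2173]), array([0.5428, 0.2152])]
hood [0.65   0.2044 0.0645] [array([-0.3,  0.2]), array([-0.9, -0.2]), array([ 0.6, -1. ])]
   [array([0.6521, 0.2002]), array([0.6468, 0.2061]), array([0.6507, 0.2032])]
```

Run:
```python
from h import *
c=load('w5');s=sense();R=np.array(s['ee_rot']);p=np.array(s['tcp_pos'])
for z in (.0588,.0588-.002):
  for e in (0,.003):
    print(proj(c,p+R@[.027+e,0,z]))
for cc in('w5',): print(proj(c,[.5893,.1082,.068]))
d=np.array([.5893,.1082])-p[:2]; print(R[:2,:2].T@d)
crop('w5',200,170,360,270,5,'w5d')
```

```text
[282.34131833 186.28549141]
[282.34338208 182.28576733]
[282.3474343  186.92316835]
[282.34953979 182.89179806]
[283.00025304  89.96333308]
[0.09949165 0.00081475]
```

View pics/w5d.png

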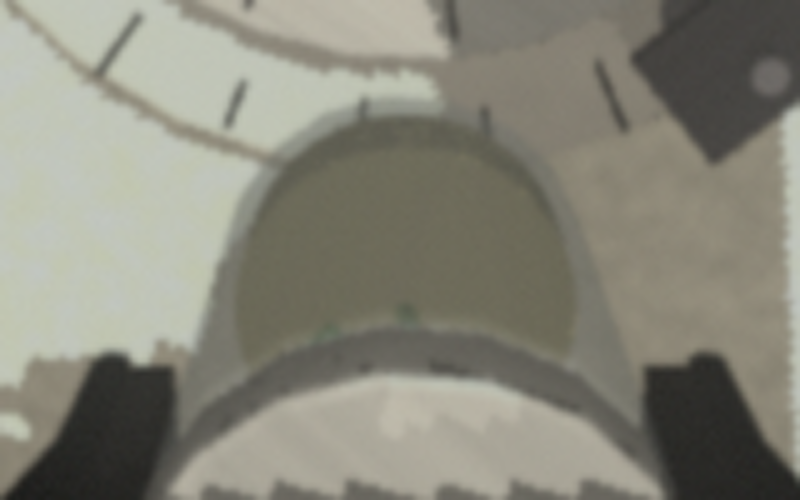

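Emit:
jog_arm(
  moves=[
    [1,0.02,0.0,0,0,0,0],
    [1,0.05,0.001,0,0,0,0],
    [1,0.08,0.002,0,0,0,0],
    [1,0.095,0.002,0.01,0,0,0],
    [1,0.101,0.002,0.025,0,0,0],
    [1,0.101,0.002,0.045,0,0,0],
    [1,0.101,0.002,0.065,0,0,0],
    [1,0.101,0.002,0.078,0,0,0],
    [1,0.101,0.002,0.08,0,0,0],
    [1,0.101,0.002,0.08,0,0,0],
  ],
)

```text
time_s: 7.07
tcp_pos: [0.5871, 0.1086, 0.1435]
ee_rot: [[-0.949, -0.316, -0.001], [-0.316, 0.949, -0.001], [0.001, -0.0, -1.0]]
wrist_force: [0.8, 0.7, -1.3]
gripper_width: 0.613
```

Run:
```python
from h import *
snap('scene','s6');snap('side','d6');snap('wrist','w6');s=sense(); print(s['time_s'],np.round(s['tcp_pos'],4),np.round(s['wrist_force'],2),s['gripper_width'])
crop('s6',280,150,390,260,5,'s6c');crop('d6',170,190,280,300,5,'d6c')
a=cv2.imread('pics/s6c.png');b=cv2.imread('pics/d6c.png');cv2.imwrite('pics/sd6.png',cv2.resize(np.hstack([a,b]),(800,400)))
```

```text
7.2167 [0.5887 0.1092 0.1452] [ 0.23 -0.4  -1.68] 0.6089920620962533
```

View pics/sd6.png

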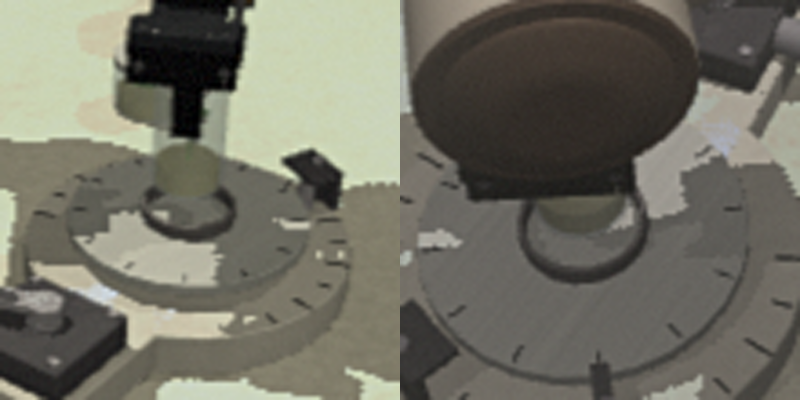

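View pics/w6.png

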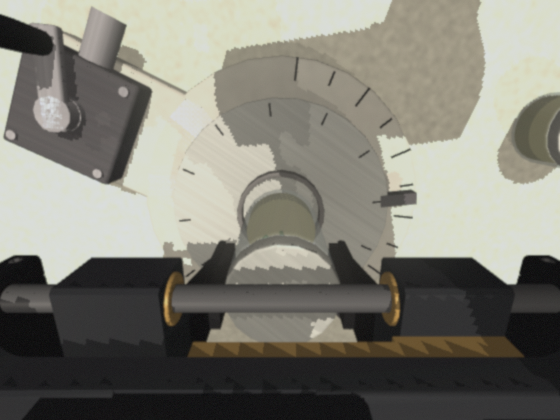

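Emit:
jog_arm(
  moves=[
    [1,0,0,0.004,0,0,0],
    [1,0,0,0.008,0,0,0],
    [1,0,0,0.012,0,0,0],
    [1,0,0,0.016,0,0,0],
    [1,0,0,0.02,0,0,0],
    [1,0,0,0.024,0,0,0],
    [1,0,0,0.027,0,0,0],
    [1,0,0,0.028,0,0,0],
    [1,0,0,0.029,0,0,0],
    [1,0,0,0.029,0,0,0],
  ],
)

```text
time_s: 8.05
tcp_pos: [0.5881, 0.109, 0.1148]
ee_rot: [[-0.949, -0.315, 0.0], [-0.315, 0.949, -0.0], [-0.0, -0.0, -1.0]]
wrist_force: [-0.6, -0.3, -1.1]
gripper_width: 0.614
```

Run:
```python
from h import *
snap('scene','s7');snap('wrist','w7');s=sense(); print(s['time_s'],np.round(s['tcp_pos'],4),np.round(s['wrist_force'],2),s['gripper_width'])
crop('s7',280,150,390,260,5,'s7c')
```

```text
8.15 [0.5881 0.109  0.1148] [-0.42 -0.43  0.9 ] 0.6183757102212752
```

View pics/s7c.png

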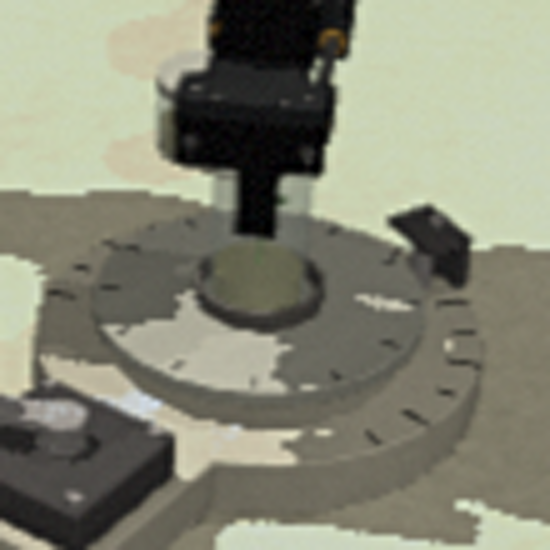

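View pics/w7.png

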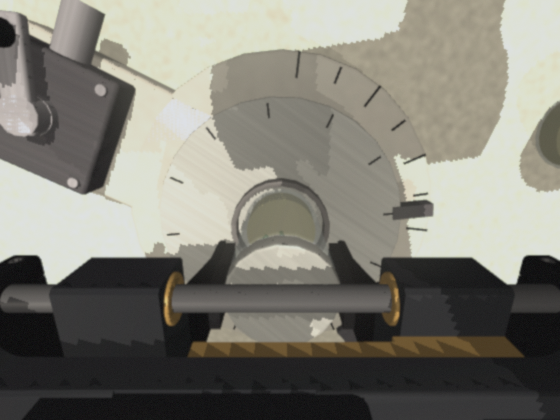

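Emit:
jog_arm(
  moves=[
    [1,0,0,0.0005,0,0,0],
    [1,0,0,0.001,0,0,0],
    [1,0,0,0.001,0,0,0],
    [1,0,0,0.001,0,0,0],
    [-1,0,0,0.001,0,0,0],
    [-1,0,0,0.001,0,0,0],
    [-1,0,0,0.001,0,0,0],
    [-1,0,0,0.001,0,0,0],
    [-1,0,0,0.001,0,0,0],
    [-1,0,0,0.001,0,0,0],
  ],
)

```text
time_s: 8.98
tcp_pos: [0.5881, 0.109, 0.1133]
ee_rot: [[-0.949, -0.315, -0.0], [-0.315, 0.949, -0.0], [0.0, -0.0, -1.0]]
wrist_force: [-0.0, -0.5, 0.3]
gripper_width: 0.955
```

Run:
```python
from h import *
snap('wrist','w8');s=sense(); print(s['time_s'],np.round(s['tcp_pos'],4),np.round(s['wrist_force'],2),s['gripper_width'])
```

```text
9.0333 [0.5881 0.109  0.1134] [ 0.13  0.62 -0.58] 0.9731573842577064
```

View pics/w8.png

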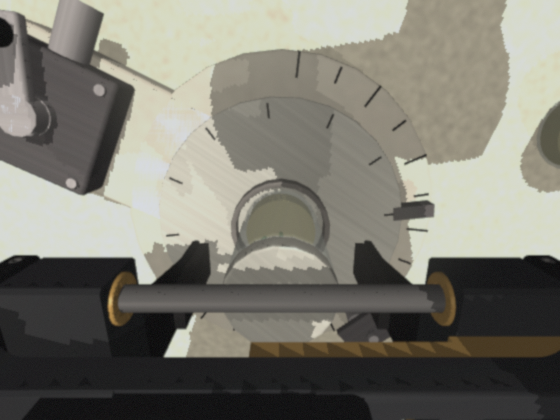

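Emit:
jog_arm(
  moves=[
    [-1,0,0,-0.01,0,0,0],
    [-1,0,0,-0.035,0,0,0],
    [-1,0,0,-0.065,0,0,0],
    [-1,0,0,-0.1,0,0,0],
    [-1,0.0,-0.0,-0.125,0,0,0],
    [-1,0.005,-0.025,-0.13,0,0,0],
    [-1,0.012,-0.06,-0.13,0,0,0],
    [-1,0.02,-0.095,-0.13,0,0,0],
    [-1,0.028,-0.13,-0.13,0,0,0],
    [-1,0.034,-0.157,-0.13,0,0,0],
  ],
)

```text
time_s: 9.87
tcp_pos: [0.6052, -0.0529, 0.2447]
ee_rot: [[-0.949, -0.315, 0.001], [-0.315, 0.949, -0.0], [-0.001, -0.001, -1.0]]
wrist_force: [1.1, 0.3, -0.9]
gripper_width: 1.002
```

Emit:
jog_arm(
  moves=[
    [-1,0,0,0,0,0,0],
    [-1,0,0,0,0,0,0],
    [-1,0,0,0,0,0,0],
    [-1,0,0,0,0,0,0],
    [-1,0,0,0,0,0,0],
    [-1,0,0,0,0,0,0],
    [-1,0,0,0,0,0,0],
    [-1,0,0,0,0,0,0],
    [-1,0,0,0,0,0,0],
    [-1,0,0,0,0,0,0],
  ],
)

```text
time_s: 10.7
tcp_pos: [0.6053, -0.0505, 0.2435]
ee_rot: [[-0.949, -0.316, -0.0], [-0.316, 0.949, -0.0], [0.0, -0.0, -1.0]]
wrist_force: [0.5, 0.0, -0.2]
gripper_width: 1.001
```

Run:
```python
from h import *
snap('wrist','w9');snap('scene','s9');s=sense(); print(s['time_s'],np.round(s['tcp_pos'],4),np.round(s['wrist_force'],2),s['gripper_width'])
crop('w9',100,0,500,260,2,'w9c');crop('s9',280,130,390,260,5,'s9c')
```

```text
10.8 [ 0.6053 -0.0507  0.2436] [-0.64 -0.12  0.19] 0.9998450853750838
```

View pics/w9c.png

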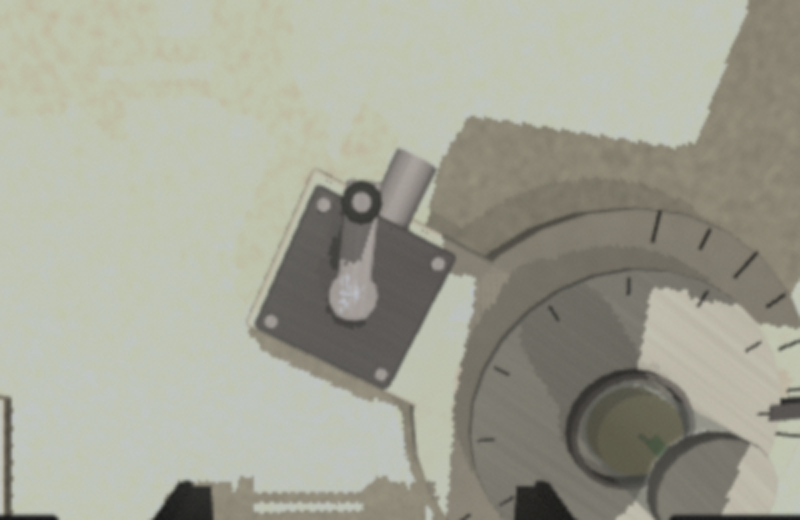

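View pics/s9c.png

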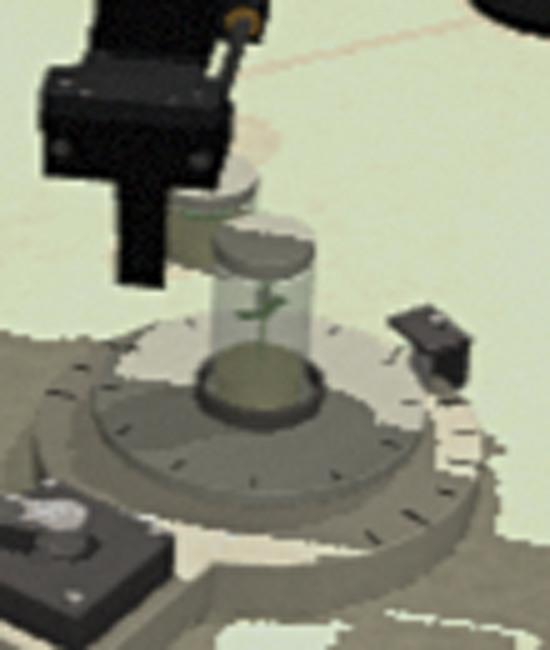

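Run:
```python
from h import *
c=load('w9');s=sense();R=np.array(s['ee_rot']);p=np.array(s['tcp_pos'])
hd=atz(c,280.5,101,.13);hub=atz(c,276.5,148.5,.083);ho=atz(c,276.9,144.3,.062)
print(hd,hub,ho,np.linalg.norm((hd-hub)[:2]),np.linalg.norm((hd-ho)[:2]))
print(R[:2,:2].T@(hd-p)[:2])
```

```text
[ 0.52195951 -0.07985102  0.13      ] [ 0.5662087  -0.06973059  0.083     ] [ 0.56411794 -0.07030276  0.062     ] 0.04539178112425039 0.04322618122986544
[ 0.0882761  -0.00140815]
```

Emit:
jog_arm(
  moves=[
    [-1,0.025,0,0,0,0,0],
    [-1,0.055,0,0,0,0,0],
    [-1,0.08,0,0.01,0,0,0],
    [-1,0.089,0,0.03,0,0,0],
    [-1,0.089,0,0.055,0,0,0],
    [-1,0.089,0,0.085,0,0,0],
    [-1,0.089,0,0.115,0,0,0],
    [-1,0.089,0,0.138,0,0,0],
    [-1,0.089,0,0.1485,0,0,0],
    [-1,0.089,0,0.1485,0,0,0],
  ],
)

```text
time_s: 11.63
tcp_pos: [0.5188, -0.079, 0.0922]
ee_rot: [[-0.949, -0.315, -0.006], [-0.315, 0.949, -0.001], [0.006, 0.002, -1.0]]
wrist_force: [-0.1, -0.6, 0.3]
gripper_width: 0.997
```

Emit:
jog_arm(
  moves=[
    [1,0,0,0,0,0,0],
    [1,0,0,0,0,0,0],
    [1,0,0,0,0,0,0],
    [1,0,0,0,0,0,0],
    [1,0,0,0,0,0,0],
    [1,0,0,0,0,0,0],
    [1,0,0,0,0,0,0],
    [1,0,0,0,0,0,0],
    [1,0,0,0,0,0,0],
    [1,0,0,0,0,0,0],
  ],
)

```text
time_s: 12.47
tcp_pos: [0.5208, -0.0788, 0.0951]
ee_rot: [[-0.949, -0.315, -0.0], [-0.315, 0.949, 0.0], [0.0, 0.0, -1.0]]
wrist_force: [-0.3, 0.7, -0.8]
gripper_width: 0.331
```

Run:
```python
from h import *
snap('wrist','w10');snap('scene','s10');s=sense(); print(s['time_s'],np.round(s['tcp_pos'],4),np.round(s['wrist_force'],2),np.round(s['moment'],2),s['gripper_width'])
crop('s10',240,180,340,280,6,'s10c')
```

```text
12.5667 [ 0.5208 -0.0788  0.095 ] [0.27 0.37 0.08] [ 0.   -0.02 -0.  ] 0.23394013983258288
```

View pics/s10c.png

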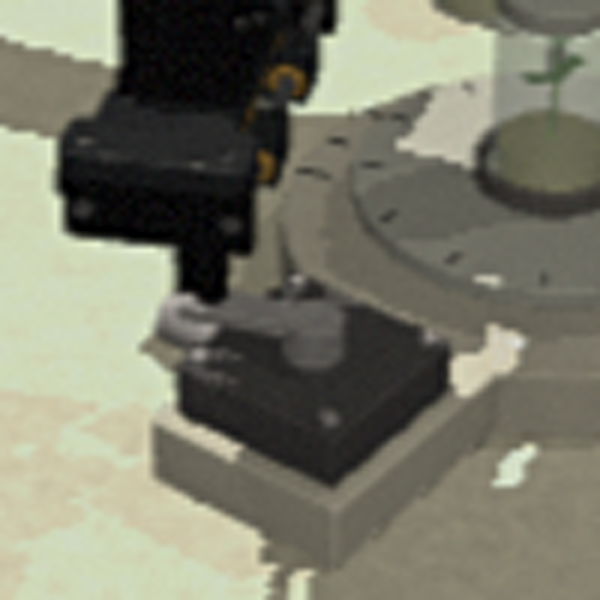

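View pics/w10.png

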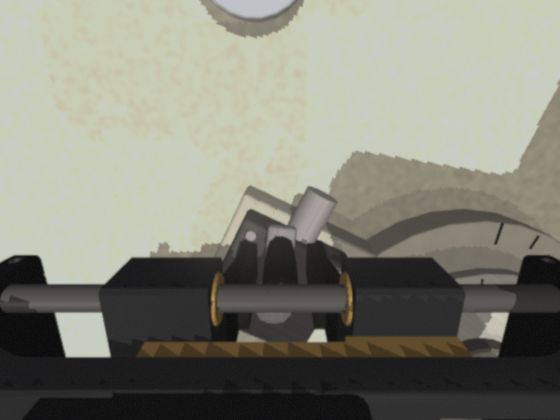

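```bash
cat > arc.py <<'E'
import sys,numpy as np
# usage: cx cy a0 a1 hold ; a deg, rows relative to arc point at a0
cx,cy,a0,a1,r=map(float,sys.argv[1:6]); hold=int(sys.argv[6]) if len(sys.argv)>6 else 0
R=np.array([[-.949,-.3155],[-.3155,.949]])
P=lambda a:np.array([cx+r*np.cos(np.radians(a)),cy+r*np.sin(np.radians(a))])
A=np.r_[[a0]*hold,np.linspace(a0,a1,11-hold)[1:]]
print('[',', '.join('[1, %.4f, %.4f, 0, 0, 0, 0]'%tuple(R.T@(P(a)-P(a0))) for a in A),']', P(a0),P(a1))
E
python3 arc.py .565 -.07 191.3 151.3 .045 2
```

```text
[ [1, 0.0000, 0.0000, 0, 0, 0, 0], [1, 0.0000, 0.0000, 0, 0, 0, 0], [1, -0.0007, 0.0039, 0, 0, 0, 0], [1, -0.0016, 0.0077, 0, 0, 0, 0], [1, -0.0030, 0.0114, 0, 0, 0, 0], [1, -0.0046, 0.0149, 0, 0, 0, 0], [1, -0.0065, 0.0184, 0, 0, 0, 0], [1, -0.0088, 0.0216, 0, 0, 0, 0], [1, -0.0113, 0.0246, 0, 0, 0, 0], [1, -0.0140, 0.0274, 0, 0, 0, 0] ] [ 0.52087234 -0.07881758] [ 0.52552842 -0.04838994]
```

Emit:
jog_arm(
  moves=[
    [1,0,0,0,0,0,0],
    [1,0,0,0,0,0,0],
    [1,-0.0007,0.0039,0,0,0,0],
    [1,-0.0016,0.0077,0,0,0,0],
    [1,-0.003,0.0114,0,0,0,0],
    [1,-0.0046,0.0149,0,0,0,0],
    [1,-0.0065,0.0184,0,0,0,0],
    [1,-0.0088,0.0216,0,0,0,0],
    [1,-0.0113,0.0246,0,0,0,0],
    [1,-0.014,0.0274,0,0,0,0],
  ],
)

```text
time_s: 13.4
tcp_pos: [0.5253, -0.0483, 0.095]
ee_rot: [[-0.949, -0.316, -0.001], [-0.316, 0.949, -0.001], [0.001, -0.0, -1.0]]
wrist_force: [1.2, -5.9, -1.0]
gripper_width: 0.189
```

```bash
cat > st.py <<'E'
from h import *
s=sense(); p=np.array(s['tcp_pos']);F=np.array(s['wrist_force']);d=p[:2]-[.565,-.07];r=np.linalg.norm(d);u=d/r;t=np.array([u[1],-u[0]])
print(round(s['time_s'],2),'pos',np.round(p,4),'F',np.round(F,1),'w',round(s['gripper_width'],3),'r',round(r,4),'ang',round(np.degrees(np.arctan2(d[1],d[0])),1),'Frad(out)',round(F[:2]@u,1),'Fcw',round(F[:2]@t,1))
E
python3 st.py;python3 arc.py .565 -.07 151.3 91.3 .045
```

```text
13.4 pos [ 0.5253 -0.0483  0.095 ] F [ 1.2 -5.9 -1. ] w 0.189 r 0.0452 ang 151.3 Frad(out) -3.8 Fcw -4.6
[ [1, -0.0036, 0.0030, 0, 0, 0, 0], [1, -0.0075, 0.0057, 0, 0, 0, 0], [1, -0.0117, 0.0079, 0, 0, 0, 0], [1, -0.0161, 0.0096, 0, 0, 0, 0], [1, -0.0206, 0.0109, 0, 0, 0, 0], [1, -0.0252, 0.0117, 0, 0, 0, 0], [1, -0.0299, 0.0120, 0, 0, 0, 0], [1, -0.0346, 0.0119, 0, 0, 0, 0], [1, -0.0393, 0.0112, 0, 0, 0, 0], [1, -0.0439, 0.0101, 0, 0, 0, 0] ] [ 0.52552842 -0.04838994] [ 0.56397907 -0.02501158]
```

Emit:
jog_arm(
  moves=[
    [1,-0.0036,0.003,0,0,0,0],
    [1,-0.0075,0.0057,0,0,0,0],
    [1,-0.0117,0.0079,0,0,0,0],
    [1,-0.0161,0.0096,0,0,0,0],
    [1,-0.0206,0.0109,0,0,0,0],
    [1,-0.0252,0.0117,0,0,0,0],
    [1,-0.0299,0.012,0,0,0,0],
    [1,-0.0346,0.0119,0,0,0,0],
    [1,-0.0393,0.0112,0,0,0,0],
    [1,-0.0439,0.0101,0,0,0,0],
  ],
)

```text
time_s: 14.23
tcp_pos: [0.5616, -0.0248, 0.0949]
ee_rot: [[-0.949, -0.315, -0.006], [-0.315, 0.949, -0.001], [0.006, 0.001, -1.0]]
wrist_force: [-4.3, -2.3, 5.0]
gripper_width: 0.191
```

```bash
python3 st.py;python3 arc.py .565 -.07 91.3 1.3 .045;python3 arc.py .565 -.07 1.3 -88.7 .045
```

```text
14.23 pos [ 0.5616 -0.0248  0.0949] F [-4.3 -2.3  5. ] w 0.191 r 0.0453 ang 94.4 Frad(out) -2.0 Fcw -4.4
[ [1, -0.0066, -0.0026, 0, 0, 0, 0], [1, -0.0126, -0.0062, 0, 0, 0, 0], [1, -0.0181, -0.0107, 0, 0, 0, 0], [1, -0.0228, -0.0160, 0, 0, 0, 0], [1, -0.0265, -0.0220, 0, 0, 0, 0], [1, -0.0293, -0.0284, 0, 0, 0, 0], [1, -0.0311, -0.0353, 0, 0, 0, 0], [1, -0.0318, -0.0423, 0, 0, 0, 0], [1, -0.0313, -0.0493, 0, 0, 0, 0], [1, -0.0298, -0.0562, 0, 0, 0, 0] ] [ 0.56397907 -0.02501158] [ 0.60998842 -0.06897907]
[ [1, 0.0026, -0.0066, 0, 0, 0, 0], [1, 0.0062, -0.0126, 0, 0, 0, 0], [1, 0.0107, -0.0181, 0, 0, 0, 0], [1, 0.0160, -0.0228, 0, 0, 0, 0], [1, 0.0220, -0.0265, 0, 0, 0, 0], [1, 0.0284, -0.0293, 0, 0, 0, 0], [1, 0.0353, -0.0311, 0, 0, 0, 0], [1, 0.0423, -0.0318, 0, 0, 0, 0], [1, 0.0493, -0.0313, 0, 0, 0, 0], [1, 0.0562, -0.0298, 0, 0, 0, 0] ] [ 0.60998842 -0.06897907] [ 0.56602093 -0.11498842]
```

Emit:
jog_arm(
  moves=[
    [1,-0.0066,-0.0026,0,0,0,0],
    [1,-0.0126,-0.0062,0,0,0,0],
    [1,-0.0181,-0.0107,0,0,0,0],
    [1,-0.0228,-0.016,0,0,0,0],
    [1,-0.0265,-0.022,0,0,0,0],
    [1,-0.0293,-0.0284,0,0,0,0],
    [1,-0.0311,-0.0353,0,0,0,0],
    [1,-0.0318,-0.0423,0,0,0,0],
    [1,-0.0313,-0.0493,0,0,0,0],
    [1,-0.0298,-0.0562,0,0,0,0],
  ],
)

```text
time_s: 15.07
tcp_pos: [0.6102, -0.068, 0.095]
ee_rot: [[-0.949, -0.315, -0.0], [-0.315, 0.949, 0.002], [-0.0, 0.002, -1.0]]
wrist_force: [-3.5, 4.7, 4.0]
gripper_width: 0.192
```

```bash
python3 st.py
```

```text
15.07 pos [ 0.6102 -0.068   0.095 ] F [-3.5  4.7  4. ] w 0.192 r 0.0452 ang 2.5 Frad(out) -3.3 Fcw -4.9
```

Emit:
jog_arm(
  moves=[
    [1,0.0026,-0.0066,0,0,0,0],
    [1,0.0062,-0.0126,0,0,0,0],
    [1,0.0107,-0.0181,0,0,0,0],
    [1,0.016,-0.0228,0,0,0,0],
    [1,0.022,-0.0265,0,0,0,0],
    [1,0.0284,-0.0293,0,0,0,0],
    [1,0.0353,-0.0311,0,0,0,0],
    [1,0.0423,-0.0318,0,0,0,0],
    [1,0.0493,-0.0313,0,0,0,0],
    [1,0.0562,-0.0298,0,0,0,0],
  ],
)

```text
time_s: 15.9
tcp_pos: [0.5693, -0.1146, 0.0952]
ee_rot: [[-0.949, -0.316, 0.007], [-0.316, 0.949, 0.0], [-0.007, -0.002, -1.0]]
wrist_force: [5.1, 0.7, -4.6]
gripper_width: 0.184
```

```bash
python3 st.py;for a in "-88.7 -178.7" "-178.7 -268.7"; do python3 arc.py .565 -.07 $a .045; done
```

```text
15.9 pos [ 0.5693 -0.1146  0.0952] F [ 5.1  0.7 -4.6] w 0.184 r 0.0448 ang -84.6 Frad(out) -0.2 Fcw -5.2
[ [1, 0.0066, 0.0026, 0, 0, 0, 0], [1, 0.0126, 0.0062, 0, 0, 0, 0], [1, 0.0181, 0.0107, 0, 0, 0, 0], [1, 0.0228, 0.0160, 0, 0, 0, 0], [1, 0.0265, 0.0220, 0, 0, 0, 0], [1, 0.0293, 0.0284, 0, 0, 0, 0], [1, 0.0311, 0.0353, 0, 0, 0, 0], [1, 0.0318, 0.0423, 0, 0, 0, 0], [1, 0.0313, 0.0493, 0, 0, 0, 0], [1, 0.0298, 0.0562, 0, 0, 0, 0] ] [ 0.56602093 -0.11498842] [ 0.52001158 -0.07102093]
[ [1, -0.0026, 0.0066, 0, 0, 0, 0], [1, -0.0062, 0.0126, 0, 0, 0, 0], [1, -0.0107, 0.0181, 0, 0, 0, 0], [1, -0.0160, 0.0228, 0, 0, 0, 0], [1, -0.0220, 0.0265, 0, 0, 0, 0], [1, -0.0284, 0.0293, 0, 0, 0, 0], [1, -0.0353, 0.0311, 0, 0, 0, 0], [1, -0.0423, 0.0318, 0, 0, 0, 0], [1, -0.0493, 0.0313, 0, 0, 0, 0], [1, -0.0562, 0.0298, 0, 0, 0, 0] ] [ 0.52001158 -0.07102093] [ 0.56397907 -0.02501158]
```

Forces match winding (about 4.5–5 N); continuing by quarter turns.

Emit:
jog_arm(
  moves=[
    [1,0.0066,0.0026,0,0,0,0],
    [1,0.0126,0.0062,0,0,0,0],
    [1,0.0181,0.0107,0,0,0,0],
    [1,0.0228,0.016,0,0,0,0],
    [1,0.0265,0.022,0,0,0,0],
    [1,0.0293,0.0284,0,0,0,0],
    [1,0.0311,0.0353,0,0,0,0],
    [1,0.0318,0.0423,0,0,0,0],
    [1,0.0313,0.0493,0,0,0,0],
    [1,0.0298,0.0562,0,0,0,0],
  ],
)

```text
time_s: 16.73
tcp_pos: [0.52, -0.0719, 0.0951]
ee_rot: [[-0.949, -0.315, 0.0], [-0.315, 0.949, -0.002], [0.0, -0.002, -1.0]]
wrist_force: [1.0, -4.5, -1.0]
gripper_width: 0.187
```

Emit:
jog_arm(
  moves=[
    [1,-0.0026,0.0066,0,0,0,0],
    [1,-0.0062,0.0126,0,0,0,0],
    [1,-0.0107,0.0181,0,0,0,0],
    [1,-0.016,0.0228,0,0,0,0],
    [1,-0.022,0.0265,0,0,0,0],
    [1,-0.0284,0.0293,0,0,0,0],
    [1,-0.0353,0.0311,0,0,0,0],
    [1,-0.0423,0.0318,0,0,0,0],
    [1,-0.0493,0.0313,0,0,0,0],
    [1,-0.0562,0.0298,0,0,0,0],
  ],
)

```text
time_s: 17.57
tcp_pos: [0.563, -0.0247, 0.0949]
ee_rot: [[-0.949, -0.315, -0.003], [-0.315, 0.949, -0.0], [0.003, 0.001, -1.0]]
wrist_force: [-4.5, -1.8, 3.5]
gripper_width: 0.187
```

Emit:
jog_arm(
  moves=[
    [1,-0.0066,-0.0026,0,0,0,0],
    [1,-0.0126,-0.0062,0,0,0,0],
    [1,-0.0181,-0.0107,0,0,0,0],
    [1,-0.0228,-0.016,0,0,0,0],
    [1,-0.0265,-0.022,0,0,0,0],
    [1,-0.0293,-0.0284,0,0,0,0],
    [1,-0.0311,-0.0353,0,0,0,0],
    [1,-0.0318,-0.0423,0,0,0,0],
    [1,-0.0313,-0.0493,0,0,0,0],
    [1,-0.0298,-0.0562,0,0,0,0],
  ],
)

```text
time_s: 18.4
tcp_pos: [0.6102, -0.0675, 0.095]
ee_rot: [[-0.949, -0.315, -0.0], [-0.315, 0.949, 0.002], [-0.0, 0.002, -1.0]]
wrist_force: [-4.2, 5.1, 3.7]
gripper_width: 0.191
```

```bash
python3 st.py
```

```text
18.4 pos [ 0.6102 -0.0675  0.095 ] F [-4.2  5.1  3.7] w 0.191 r 0.0452 ang 3.1 Frad(out) -3.9 Fcw -5.3
```

Emit:
jog_arm(
  moves=[
    [1,0.0026,-0.0066,0,0,0,0],
    [1,0.0062,-0.0126,0,0,0,0],
    [1,0.0107,-0.0181,0,0,0,0],
    [1,0.016,-0.0228,0,0,0,0],
    [1,0.022,-0.0265,0,0,0,0],
    [1,0.0284,-0.0293,0,0,0,0],
    [1,0.0353,-0.0311,0,0,0,0],
    [1,0.0423,-0.0318,0,0,0,0],
    [1,0.0493,-0.0313,0,0,0,0],
    [1,0.0562,-0.0298,0,0,0,0],
  ],
)

```text
time_s: 19.23
tcp_pos: [0.5696, -0.1145, 0.0953]
ee_rot: [[-0.949, -0.316, 0.008], [-0.316, 0.949, 0.0], [-0.008, -0.002, -1.0]]
wrist_force: [5.5, -1.3, -4.5]
gripper_width: 0.189
```

Emit:
jog_arm(
  moves=[
    [1,0.0066,0.0026,0,0,0,0],
    [1,0.0126,0.0062,0,0,0,0],
    [1,0.0181,0.0107,0,0,0,0],
    [1,0.0228,0.016,0,0,0,0],
    [1,0.0265,0.022,0,0,0,0],
    [1,0.0293,0.0284,0,0,0,0],
    [1,0.0311,0.0353,0,0,0,0],
    [1,0.0318,0.0423,0,0,0,0],
    [1,0.0313,0.0493,0,0,0,0],
    [1,0.0298,0.0562,0,0,0,0],
  ],
)

```text
time_s: 20.07
tcp_pos: [0.5201, -0.0716, 0.0951]
ee_rot: [[-0.949, -0.315, -0.0], [-0.315, 0.949, -0.001], [0.0, -0.001, -1.0]]
wrist_force: [-0.7, -5.5, -0.5]
gripper_width: 0.192
```

```bash
python3 st.py
python3 - <<'E'
from h import *
snap('scene','s11');snap('side','d11')
crop('s11',280,150,390,260,5,'s11c');crop('d11',150,190,300,330,4,'d11c')
E
for a in "-178.7 -218.7" "-218.7 -248.7" "-248.7 -268.7" "-268.7 -288.7"; do python3 arc.py .565 -.07 $a .045; done
```

```text
20.07 pos [ 0.5201 -0.0716  0.0951] F [-0.7 -5.5 -0.5] w 0.192 r 0.045 ang -177.9 Frad(out) 0.9 Fcw -5.5
[ [1, -0.0010, 0.0030, 0, 0, 0, 0], [1, -0.0023, 0.0059, 0, 0, 0, 0], [1, -0.0037, 0.0087, 0, 0, 0, 0], [1, -0.0053, 0.0113, 0, 0, 0, 0], [1, -0.0071, 0.0139, 0, 0, 0, 0], [1, -0.0091, 0.0164, 0, 0, 0, 0], [1, -0.0112, 0.0186, 0, 0, 0, 0], [1, -0.0135, 0.0208, 0, 0, 0, 0], [1, -0.0160, 0.0228, 0, 0, 0, 0], [1, -0.0186, 0.0246, 0, 0, 0, 0] ] [ 0.52001158 -0.07102093] [ 0.52988063 -0.04186408]
[ [1, -0.0020, 0.0012, 0, 0, 0, 0], [1, -0.0041, 0.0023, 0, 0, 0, 0], [1, -0.0062, 0.0034, 0, 0, 0, 0], [1, -0.0084, 0.0043, 0, 0, 0, 0], [1, -0.0106, 0.0050, 0, 0, 0, 0], [1, -0.0129, 0.0057, 0, 0, 0, 0], [1, -0.0152, 0.0063, 0, 0, 0, 0], [1, -0.0175, 0.0067, 0, 0, 0, 0], [1, -0.0198, 0.0070, 0, 0, 0, 0], [1, -0.0222, 0.0072, 0, 0, 0, 0] ] [ 0.52988063 -0.04186408] [ 0.54865369 -0.02807389]
[ [1, -0.0016, 0.0001, 0, 0, 0, 0], [1, -0.0031, 0.0000, 0, 0, 0, 0], [1, -0.0047, -0.0000, 0, 0, 0, 0], [1, -0.0063, -0.0001, 0, 0, 0, 0], [1, -0.0078, -0.0003, 0, 0, 0, 0], [1, -0.0094, -0.0005, 0, 0, 0, 0], [1, -0.0109, -0.0008, 0, 0, 0, 0], [1, -0.0125, -0.0011, 0, 0, 0, 0], [1, -0.0140, -0.0015, 0, 0, 0, 0], [1, -0.0155, -0.0019, 0, 0, 0, 0] ] [ 0.54865369 -0.02807389] [ 0.56397907 -0.02501158]
[ [1, -0.0015, -0.0005, 0, 0, 0, 0], [1, -0.0030, -0.0010, 0, 0, 0, 0], [1, -0.0044, -0.0016, 0, 0, 0, 0], [1, -0.0059, -0.0023, 0, 0, 0, 0], [1, -0.0073, -0.0030, 0, 0, 0, 0], [1, -0.0087, -0.0037, 0, 0, 0, 0], [1, -0.0100, -0.0045, 0, 0, 0, 0], [1, -0.0113, -0.0053, 0, 0, 0, 0], [1, -0.0126, -0.0062, 0, 0, 0, 0], [1, -0.0139, -0.0071, 0, 0, 0, 0] ] [ 0.56397907 -0.02501158] [ 0.57942758 -0.02737554]
```

View pics/s11c.png

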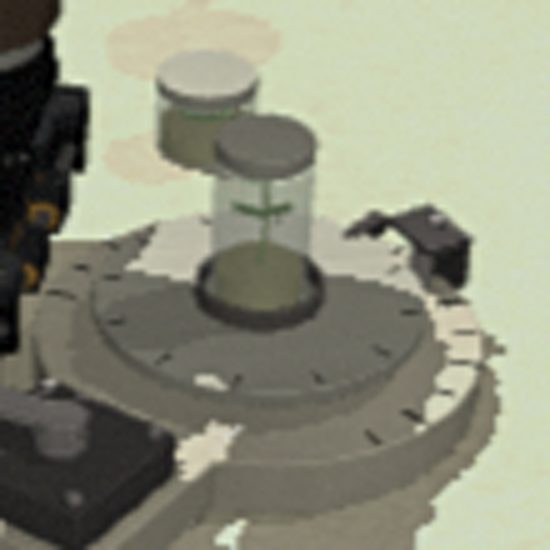

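View pics/d11c.png

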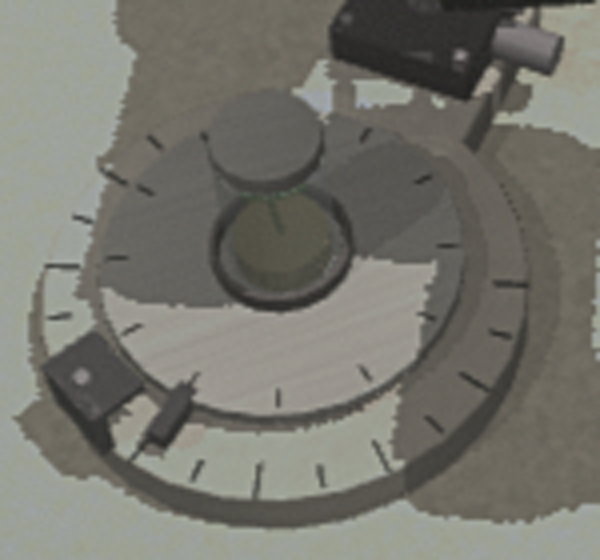

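Emit:
jog_arm(
  moves=[
    [1,-0.0014,0.0039,0,0,0,0],
    [1,-0.0031,0.0077,0,0,0,0],
    [1,-0.0053,0.0113,0,0,0,0],
    [1,-0.0079,0.015,0,0,0,0],
    [1,-0.0109,0.0183,0,0,0,0],
    [1,-0.0146,0.0217,0,0,0,0],
    [1,-0.0186,0.0246,0,0,0,0],
    [1,-0.0186,0.0246,0,0,0,0],
    [1,-0.0186,0.0246,0,0,0,0],
    [1,-0.0186,0.0246,0,0,0,0],
  ],
)

```text
time_s: 21.0
tcp_pos: [0.5306, -0.0409, 0.095]
ee_rot: [[-0.949, -0.315, 0.002], [-0.315, 0.949, 0.001], [-0.002, 0.001, -1.0]]
wrist_force: [-0.1, 1.4, 0.2]
gripper_width: 0.185
```

```bash
cat >> st.py <<'E'
import sys
if len(sys.argv)>1:
    a=np.radians(float(sys.argv[1])); q=np.array([.565+.045*np.cos(a),-.07+.045*np.sin(a)]); e=p[:2]-q
    print('cmd',q,'err rad',round(1e3*e@u,2),'cw',round(1e3*e@t,2),'mm; vel',np.round(s['joint_velocities'],1))
E
python3 st.py -218.7
```

```text
21.0 pos [ 0.5306 -0.0409  0.095 ] F [-0.1  1.4  0.2] w 0.185 r 0.0451 ang 139.7 Frad(out) 1.0 Fcw 1.0
cmd [ 0.52988063 -0.04186408] err rad 0.11 cw 1.23 mm; vel [-0.1 -0.1 -0.1 -0.1  0.1  0.1]
```

```bash
python3 arc.py .565 -.07 -218.7 -221.2 .045 | tail -c 100; python3 arc.py .565 -.07 -218.7 -223.7 .045|tail -c 100
```

```text
0, 0, 0, 0], [1, -0.0017, 0.0010, 0, 0, 0, 0] ] [ 0.52988063 -0.04186408] [ 0.53114133 -0.04035897]
0, 0, 0, 0], [1, -0.0034, 0.0020, 0, 0, 0, 0] ] [ 0.52988063 -0.04186408] [ 0.53246648 -0.03891029]
```

Emit:
jog_arm(
  moves=[
    [1,-0.0008,0.0005,0,0,0,0],
    [1,-0.0017,0.001,0,0,0,0],
    [1,-0.0017,0.001,0,0,0,0],
    [1,-0.0017,0.001,0,0,0,0],
    [1,-0.0017,0.001,0,0,0,0],
    [1,-0.0017,0.001,0,0,0,0],
    [1,-0.0017,0.001,0,0,0,0],
    [1,-0.0017,0.001,0,0,0,0],
    [1,-0.0017,0.001,0,0,0,0],
    [1,-0.0017,0.001,0,0,0,0],
  ],
)

```text
time_s: 21.83
tcp_pos: [0.531, -0.0403, 0.095]
ee_rot: [[-0.949, -0.315, -0.0], [-0.315, 0.949, -0.0], [0.0, 0.0, -1.0]]
wrist_force: [-2.7, -3.1, 0.9]
gripper_width: 0.19
```

```bash
python3 st.py -221.2
```

```text
21.83 pos [ 0.531  -0.0403  0.095 ] F [-2.7 -3.1  0.9] w 0.19 r 0.0451 ang 138.9 Frad(out) 0.0 Fcw -4.1
cmd [ 0.53114133 -0.04035897] err rad 0.14 cw -0.06 mm; vel [ 0.1  0.1  0.1 -0.1  0.1  0. ]
```

```bash
cat > ov.py <<'E'
from h import *
def ov(tag,A,angs,box,out,k=2,hood=None):
    c=load(tag); x0,y0,x1,y1=box
    im=cv2.resize(c['frame'][y0:y1,x0:x1,::-1],None,fx=k,fy=k,interpolation=cv2.INTER_CUBIC)
    pt=lambda p:tuple(int(round(v)) for v in (proj(c,p)-[x0-.5,y0-.5])*k)
    for r,z,col in((.036,.068,(0,0,255)),(.092,.056,(0,255,0)),(.125,.034,(255,0,0))):
        P=[pt((A[0]+r*np.cos(t),A[1]+r*np.sin(t),z)) for t in np.linspace(0,6.2832,91)]
        cv2.polylines(im,[np.array(P)],True,col,1)
    for a in angs:
        t=np.radians(a);cv2.line(im,pt((A[0]+.09*np.cos(t),A[1]+.09*np.sin(t),.056)),pt((A[0]+.115*np.cos(t),A[1]+.115*np.sin(t),.056)),(0,0,255),1)
    if hood is not None:
        t=np.radians(hood);u=np.array([np.cos(t),np.sin(t)]);v=np.array([-u[1],u[0]])
        P=[pt((*(np.array(A)+u*(.108+a)+v*b),.068)) for a,b in((-.013,-.021),(.013,-.021),(.013,.021),(-.013,.021))]
        cv2.polylines(im,[np.array(P)],True,(255,0,255),1)
    cv2.imwrite(f'pics/{out}.png',im)
E
python3 - <<'E'
from ov import *
ov('w5',(.5892,.1082),[113.5],(150,0,410,230),'ov1',3,57)
E
```

```text
(no output)
```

View pics/ov1.png

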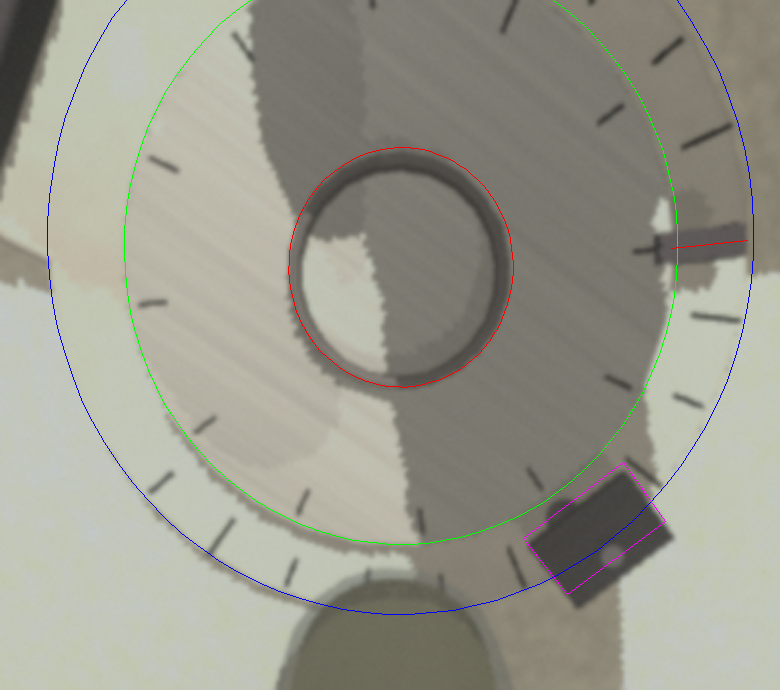

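```bash
python3 arc.py .565 -.07 -221.2 -296.2 .045; python3 arc.py .565 -.07 -296.2 -365.2 .045
```

```text
[ [1, -0.0053, 0.0026, 0, 0, 0, 0], [1, -0.0108, 0.0046, 0, 0, 0, 0], [1, -0.0166, 0.0058, 0, 0, 0, 0], [1, -0.0225, 0.0062, 0, 0, 0, 0], [1, -0.0283, 0.0058, 0, 0, 0, 0], [1, -0.0341, 0.0047, 0, 0, 0, 0], [1, -0.0397, 0.0029, 0, 0, 0, 0], [1, -0.0450, 0.0003, 0, 0, 0, 0], [1, -0.0499, -0.0029, 0, 0, 0, 0], [1, -0.0544, -0.0068, 0, 0, 0, 0] ] [ 0.53114133 -0.04035897] [ 0.58486776 -0.02962337]
[ [1, -0.0036, -0.0040, 0, 0, 0, 0], [1, -0.0067, -0.0085, 0, 0, 0, 0], [1, -0.0093, -0.0132, 0, 0, 0, 0], [1, -0.0113, -0.0183, 0, 0, 0, 0], [1, -0.0126, -0.0235, 0, 0, 0, 0], [1, -0.0133, -0.0289, 0, 0, 0, 0], [1, -0.0134, -0.0343, 0, 0, 0, 0], [1, -0.0128, -0.0397, 0, 0, 0, 0], [1, -0.0115, -0.0450, 0, 0, 0, 0], [1, -0.0096, -0.0501, 0, 0, 0, 0] ] [ 0.58486776 -0.02962337] [ 0.6098148  -0.07407847]
```

Emit:
jog_arm(
  moves=[
    [1,-0.0053,0.0026,0,0,0,0],
    [1,-0.0108,0.0046,0,0,0,0],
    [1,-0.0166,0.0058,0,0,0,0],
    [1,-0.0225,0.0062,0,0,0,0],
    [1,-0.0283,0.0058,0,0,0,0],
    [1,-0.0341,0.0047,0,0,0,0],
    [1,-0.0397,0.0029,0,0,0,0],
    [1,-0.045,0.0003,0,0,0,0],
    [1,-0.0499,-0.0029,0,0,0,0],
    [1,-0.0544,-0.0068,0,0,0,0],
  ],
)

```text
time_s: 22.67
tcp_pos: [0.5842, -0.0289, 0.0949]
ee_rot: [[-0.949, -0.315, -0.003], [-0.315, 0.949, 0.001], [0.002, 0.001, -1.0]]
wrist_force: [-5.5, -0.4, 3.8]
gripper_width: 0.186
```

Emit:
jog_arm(
  moves=[
    [1,-0.0036,-0.004,0,0,0,0],
    [1,-0.0067,-0.0085,0,0,0,0],
    [1,-0.0093,-0.0132,0,0,0,0],
    [1,-0.0113,-0.0183,0,0,0,0],
    [1,-0.0126,-0.0235,0,0,0,0],
    [1,-0.0133,-0.0289,0,0,0,0],
    [1,-0.0134,-0.0343,0,0,0,0],
    [1,-0.0128,-0.0397,0,0,0,0],
    [1,-0.0115,-0.045,0,0,0,0],
    [1,-0.0096,-0.0501,0,0,0,0],
  ],
)

```text
time_s: 23.5
tcp_pos: [0.6102, -0.072, 0.095]
ee_rot: [[-0.949, -0.316, 0.001], [-0.316, 0.949, 0.003], [-0.002, 0.003, -1.0]]
wrist_force: [-3.0, 5.1, 3.3]
gripper_width: 0.188
```

```bash
python3 st.py -365.2;  python3 - <<'E'
from h import *
snap('scene','s12')
crop('s12',330,170,390,230,8,'s12c');
E
python3 - <<'E'
import numpy as np
R=np.array([[-.949,-.3155],[-.3155,.949]])
P=lambda a:np.array([.565+.045*np.cos(np.radians(a)),-.07+.045*np.sin(np.radians(a))])
a=-365.2
for i in range(52):
    b=a-3.2; d=R.T@(P(b)-P(a)); print(round(b,1),'tot',round(551.3-b),np.round(d/2,4),np.round(d,4)); a=b
E
```

```text
23.5 pos [ 0.6102 -0.072   0.095 ] F [-3.   5.1  3.3] w 0.188 r 0.0452 ang -2.5 Frad(out) -3.2 Fcw -4.9
cmd [ 0.6098148  -0.07407847] err rad 0.25 cw -2.12 mm; vel [-6.2  0.5  0.6 -0.2 -0.1  6.2]
-368.4 tot 920 [ 0.0005 -0.0011] [ 0.0011 -0.0023]
-371.6 tot 923 [ 0.0006 -0.0011] [ 0.0012 -0.0022]
-374.8 tot 926 [ 0.0007 -0.0011] [ 0.0013 -0.0021]
-378.0 tot 929 [ 0.0007 -0.001 ] [ 0.0014 -0.0021]
-381.2 tot 932 [ 0.0008 -0.001 ] [ 0.0015 -0.002 ]
-384.4 tot 936 [ 0.0008 -0.0009] [ 0.0017 -0.0019]
-387.6 tot 939 [ 0.0009 -0.0009] [ 0.0018 -0.0018]
-390.8 tot 942 [ 0.0009 -0.0008] [ 0.0019 -0.0017]
-394.0 tot 945 [ 0.001  -0.0008] [ 0.0019 -0.0016]
-397.2 tot 948 [ 0.001  -0.0007] [ 0.002  -0.0015]
-400.4 tot 952 [ 0.0011 -0.0007] [ 0.0021 -0.0014]
-403.6 tot 955 [ 0.0011 -0.0006] [ 0.0022 -0.0012]
-406.8 tot 958 [ 0.0011 -0.0006] [ 0.0023 -0.0011]
-410.0 tot 961 [ 0.0012 -0.0005] [ 0.0023 -0.001 ]
-413.2 tot 964 [ 0.0012 -0.0004] [ 0.0024 -0.0009]
-416.4 tot 968 [ 0.0012 -0.0004] [ 0.0024 -0.0007]
-419.6 tot 971 [ 0.0012 -0.0003] [ 0.0024 -0.0006]
-422.8 tot 974 [ 0.0012 -0.0002] [ 0.
[... 962 characters left out ...]
 [0.0015 0.002 ]
-490.0 tot 1041 [0.0007 0.0011] [0.0014 0.0021]
-493.2 tot 1044 [0.0006 0.0011] [0.0013 0.0022]
-496.4 tot 1048 [0.0006 0.0011] [0.0011 0.0022]
-499.6 tot 1051 [0.0005 0.0012] [0.001  0.0023]
-502.8 tot 1054 [0.0004 0.0012] [0.0009 0.0024]
-506.0 tot 1057 [0.0004 0.0012] [0.0007 0.0024]
-509.2 tot 1060 [0.0003 0.0012] [0.0006 0.0024]
-512.4 tot 1064 [0.0002 0.0012] [0.0005 0.0025]
-515.6 tot 1067 [0.0002 0.0012] [0.0003 0.0025]
-518.8 tot 1070 [0.0001 0.0013] [0.0002 0.0025]
-522.0 tot 1073 [0.     0.0013] [0.0001 0.0025]
-525.2 tot 1076 [-0.      0.0013] [-0.0001  0.0025]
-528.4 tot 1080 [-0.0001  0.0013] [-0.0002  0.0025]
-531.6 tot 1083 [-0.0002  0.0012] [-0.0004  0.0025]
```

View pics/s12c.png

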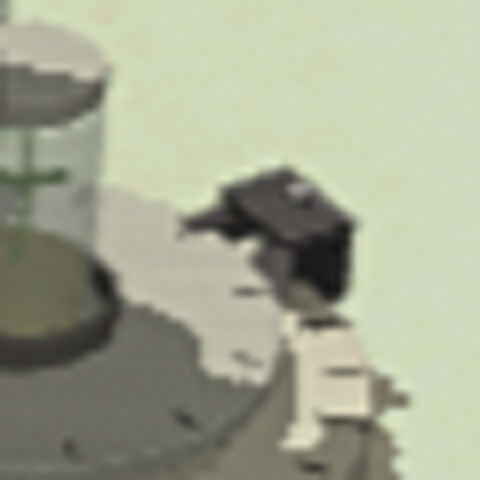

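Emit:
jog_arm(
  moves=[
    [1,0.0006,-0.0011,0,0,0,0],
    [1,0.0012,-0.0023,0,0,0,0],
    [1,0.0018,-0.0034,0,0,0,0],
    [1,0.0023,-0.0045,0,0,0,0],
    [1,0.0023,-0.0045,0,0,0,0],
    [1,0.0023,-0.0045,0,0,0,0],
    [1,0.0023,-0.0045,0,0,0,0],
    [1,0.0023,-0.0045,0,0,0,0],
    [1,0.0023,-0.0045,0,0,0,0],
    [1,0.0023,-0.0045,0,0,0,0],
  ],
)

```text
time_s: 24.38
tcp_pos: [0.6096, -0.0772, 0.095]
ee_rot: [[-0.949, -0.316, 0.001], [-0.316, 0.949, 0.002], [-0.002, 0.002, -1.0]]
wrist_force: [-2.1, 3.7, 2.1]
gripper_width: 0.189
```

```bash
python3 st.py -371.6
```

```text
24.38 pos [ 0.6096 -0.0772  0.095 ] F [-2.1  3.7  2.1] w 0.189 r 0.0452 ang -9.1 Frad(out) -2.6 Fcw -3.4
cmd [ 0.60908089 -0.07904851] err rad 0.21 cw -1.93 mm; vel [ 0.1 -0.  -0.1  0.1 -0.1 -0.1]
```

Emit:
jog_arm(
  moves=[
    [1,0.0004,-0.0007,0,0,0,0],
    [1,0.0009,-0.0014,0,0,0,0],
    [1,0.0013,-0.0021,0,0,0,0],
    [1,0.0013,-0.0021,0,0,0,0],
    [1,0.0013,-0.0021,0,0,0,0],
    [1,0.0013,-0.0021,0,0,0,0],
    [1,0.0013,-0.0021,0,0,0,0],
    [1,0.0013,-0.0021,0,0,0,0],
    [1,0.0013,-0.0021,0,0,0,0],
    [1,0.0013,-0.0021,0,0,0,0],
  ],
)

```text
time_s: 25.22
tcp_pos: [0.6091, -0.0794, 0.095]
ee_rot: [[-0.949, -0.316, 0.001], [-0.316, 0.949, 0.002], [-0.002, 0.002, -1.0]]
wrist_force: [-3.3, 4.3, 2.2]
gripper_width: 0.187
```

```bash
python3 st.py -374.8
```

```text
25.22 pos [ 0.6091 -0.0794  0.095 ] F [-3.3  4.3  2.2] w 0.187 r 0.0451 ang -12.0 Frad(out) -4.1 Fcw -3.5
cmd [ 0.60850705 -0.08149506] err rad 0.18 cw -2.17 mm; vel [-0.  -0.   0.1  0.   0.1 -0. ]
```

Emit:
jog_arm(
  moves=[
    [1,0.0005,-0.0007,0,0,0,0],
    [1,0.0009,-0.0014,0,0,0,0],
    [1,0.0014,-0.0021,0,0,0,0],
    [1,0.0014,-0.0021,0,0,0,0],
    [1,0.0014,-0.0021,0,0,0,0],
    [1,0.0014,-0.0021,0,0,0,0],
    [1,0.0014,-0.0021,0,0,0,0],
    [1,0.0014,-0.0021,0,0,0,0],
    [1,0.0014,-0.0021,0,0,0,0],
    [1,0.0014,-0.0021,0,0,0,0],
  ],
)

```text
time_s: 26.05
tcp_pos: [0.6086, -0.0818, 0.095]
ee_rot: [[-0.949, -0.316, 0.002], [-0.316, 0.949, 0.002], [-0.002, 0.002, -1.0]]
wrist_force: [-2.3, 4.4, 2.4]
gripper_width: 0.189
```

```bash
python3 st.py -378
```

```text
26.05 pos [ 0.6086 -0.0818  0.095 ] F [-2.3  4.4  2.4] w 0.189 r 0.0451 ang -15.1 Frad(out) -3.3 Fcw -3.6
cmd [ 0.60779754 -0.08390576] err rad 0.18 cw -2.26 mm; vel [-0.  0. -0.  0.  0.  0.]
```

Emit:
jog_arm(
  moves=[
    [1,0.0005,-0.0007,0,0,0,0],
    [1,0.001,-0.0014,0,0,0,0],
    [1,0.0015,-0.002,0,0,0,0],
    [1,0.0015,-0.002,0,0,0,0],
    [1,0.0015,-0.002,0,0,0,0],
    [1,0.0015,-0.002,0,0,0,0],
    [1,0.0015,-0.002,0,0,0,0],
    [1,0.0015,-0.002,0,0,0,0],
    [1,0.0015,-0.002,0,0,0,0],
    [1,0.0015,-0.002,0,0,0,0],
  ],
)

```text
time_s: 26.88
tcp_pos: [0.6079, -0.0841, 0.095]
ee_rot: [[-0.949, -0.316, 0.002], [-0.316, 0.949, 0.002], [-0.003, 0.002, -1.0]]
wrist_force: [-1.3, 4.8, 2.7]
gripper_width: 0.187
```

```bash
python3 st.py -381.2
```

```text
26.88 pos [ 0.6079 -0.0841  0.095 ] F [-1.3  4.8  2.7] w 0.187 r 0.0451 ang -18.2 Frad(out) -2.7 Fcw -4.2
cmd [ 0.60695457 -0.08627311] err rad 0.17 cw -2.38 mm; vel [-0.1 -0.  -0.1 -0.  -0.   0. ]
```

Emit:
jog_arm(
  moves=[
    [1,0.0006,-0.0006,0,0,0,0],
    [1,0.0011,-0.0013,0,0,0,0],
    [1,0.0017,-0.0019,0,0,0,0],
    [1,0.0017,-0.0019,0,0,0,0],
    [1,0.0017,-0.0019,0,0,0,0],
    [1,0.0017,-0.0019,0,0,0,0],
    [1,0.0017,-0.0019,0,0,0,0],
    [1,0.0017,-0.0019,0,0,0,0],
    [1,0.0017,-0.0019,0,0,0,0],
    [1,0.0017,-0.0019,0,0,0,0],
  ],
)

```text
time_s: 27.72
tcp_pos: [0.6071, -0.0864, 0.095]
ee_rot: [[-0.949, -0.316, 0.002], [-0.316, 0.949, 0.002], [-0.003, 0.002, -1.0]]
wrist_force: [-2.8, 3.8, 1.6]
gripper_width: 0.192
```

```bash
python3 st.py -384.4
```

```text
27.72 pos [ 0.6071 -0.0864  0.095 ] F [-2.8  3.8  1.6] w 0.192 r 0.0451 ang -21.3 Frad(out) -4.0 Fcw -2.6
cmd [ 0.60598076 -0.0885897 ] err rad 0.19 cw -2.46 mm; vel [-0.  -0.1 -0.1  0.1 -0.  -0.1]
```

Emit:
jog_arm(
  moves=[
    [1,0.0006,-0.0006,0,0,0,0],
    [1,0.0012,-0.0012,0,0,0,0],
    [1,0.0018,-0.0018,0,0,0,0],
    [1,0.0018,-0.0018,0,0,0,0],
    [1,0.0018,-0.0018,0,0,0,0],
    [1,0.0018,-0.0018,0,0,0,0],
    [1,0.0018,-0.0018,0,0,0,0],
    [1,0.0018,-0.0018,0,0,0,0],
    [1,0.0018,-0.0018,0,0,0,0],
    [1,0.0018,-0.0018,0,0,0,0],
  ],
)

```text
time_s: 28.55
tcp_pos: [0.6061, -0.0886, 0.095]
ee_rot: [[-0.949, -0.316, 0.003], [-0.316, 0.949, 0.002], [-0.003, 0.002, -1.0]]
wrist_force: [-2.4, 4.7, 1.8]
gripper_width: 0.187
```

Emit:
jog_arm(
  moves=[
    [1,0.0006,-0.0006,0,0,0,0],
    [1,0.0012,-0.0012,0,0,0,0],
    [1,0.0019,-0.0017,0,0,0,0],
    [1,0.0019,-0.0017,0,0,0,0],
    [1,0.0019,-0.0017,0,0,0,0],
    [1,0.0019,-0.0017,0,0,0,0],
    [1,0.0019,-0.0017,0,0,0,0],
    [1,0.0019,-0.0017,0,0,0,0],
    [1,0.0019,-0.0017,0,0,0,0],
    [1,0.0019,-0.0017,0,0,0,0],
  ],
)

```text
time_s: 29.38
tcp_pos: [0.605, -0.0908, 0.0951]
ee_rot: [[-0.949, -0.316, 0.003], [-0.316, 0.949, 0.003], [-0.004, 0.001, -1.0]]
wrist_force: [-1.2, 6.2, 1.8]
gripper_width: 0.186
```

Emit:
jog_arm(
  moves=[
    [1,0.0006,-0.0005,0,0,0,0],
    [1,0.0012,-0.0011,0,0,0,0],
    [1,0.0019,-0.0016,0,0,0,0],
    [1,0.0019,-0.0016,0,0,0,0],
    [1,0.0019,-0.0016,0,0,0,0],
    [1,0.0019,-0.0016,0,0,0,0],
    [1,0.0019,-0.0016,0,0,0,0],
    [1,0.0019,-0.0016,0,0,0,0],
    [1,0.0019,-0.0016,0,0,0,0],
    [1,0.0019,-0.0016,0,0,0,0],
  ],
)

```text
time_s: 30.22
tcp_pos: [0.6038, -0.0929, 0.095]
ee_rot: [[-0.949, -0.316, 0.003], [-0.316, 0.949, 0.003], [-0.004, 0.001, -1.0]]
wrist_force: [-0.9, 5.3, 0.9]
gripper_width: 0.187
```

```bash
python3 st.py -394
```

```text
30.22 pos [ 0.6038 -0.0929  0.095 ] F [-0.9  5.3  0.9] w 0.187 r 0.0451 ang -30.5 Frad(out) -3.5 Fcw -4.1
cmd [ 0.60230669 -0.09516368] err rad 0.15 cw -2.75 mm; vel [ 0.   0.  -0.   0.  -0.1 -0.1]
```

Run:
```python
import numpy as np
R=np.array([[-.949,-.3155],[-.3155,.949]])
P=lambda a:np.array([.565+.045*np.cos(np.radians(a)),-.07+.045*np.sin(np.radians(a))])
a=-394
for i in range(36):
    b=a-4; d=R.T@(P(b)-P(a)); print(round(b,1),'tot',round(551.3-b),np.round(d,4), 'world',np.round(P(b)-P(a),4)); a=b
```

```text
-398 tot 949 [ 0.0026 -0.0018] world [-0.0018 -0.0025]
-402 tot 953 [ 0.0027 -0.0016] world [-0.002  -0.0024]
-406 tot 957 [ 0.0028 -0.0015] world [-0.0022 -0.0023]
-410 tot 961 [ 0.0029 -0.0013] world [-0.0023 -0.0021]
-414 tot 965 [ 0.003  -0.0011] world [-0.0025 -0.0019]
-418 tot 969 [ 0.003  -0.0008] world [-0.0026 -0.0018]
-422 tot 973 [ 0.0031 -0.0006] world [-0.0027 -0.0016]
-426 tot 977 [ 0.0031 -0.0004] world [-0.0028 -0.0014]
-430 tot 981 [ 0.0031 -0.0002] world [-0.0029 -0.0012]
-434 tot 985 [0.0031 0.    ] world [-0.003 -0.001]
-438 tot 989 [0.0031 0.0002] world [-0.003  -0.0008]
-442 tot 993 [0.0031 0.0005] world [-0.0031 -0.0005]
-446 tot 997 [0.0031 0.0007] world [-0.0031 -0.0003]
-450 tot 1001 [0.003  0.0009] world [-0.0031 -0.0001]
-454 tot 1005 [0.0029 0.0011] world [-0.0031  0.0001]
-458 tot 1009 [0.0029 0.0013] world [-0.0031  0.0003]
-462 tot 1013 [0.0028 0.0015] world [-0.0031  0.0005]
-466 tot 1017 [0.0027 0.0017] world [-0.003   0.0008]
-470 tot 1021 [0.0025 0.0019] world [-0.003  0.001]
-474 tot 1025 [0.0024 0.002 ] world [-0.0029  0.0012]
-478 tot 1029 [0.0022 0.0022] world [-0.0028  0.0014]
-482 tot 1033 [0.0021 0.0023] world [-0.0027  0.0016]
-486 tot 1037 [0.0019 0.0025] world [-0.0026  0.0018]
-490 tot 1041 [0.0017 0.0026] world [-0.0025  0.0019]
-494 tot 1045 [0.0016 0.0027] world [-0.0023  0.0021]
-498 tot 1049 [0.0014 0.0028] world [-0.0022  0.0023]
-502 tot 1053 [0.0012 0.0029] world [-0.002   0.0024]
-506 tot 1057 [0.001 0.003] world [-0.0018  0.0025]
-510 tot 1061 [0.0007 0.0031] world [-0.0017  0.0027]
-514 tot 1065 [0.0005 0.0031] world [-0.0015  0.0028]
-518 tot 1069 [0.0003 0.0031] world [-0.0013  0.0029]
-522 tot 1073 [0.0001 0.0031] world [-0.0011  0.003 ]
-526 tot 1077 [-0.0001  0.0031] world [-0.0009  0.003 ]
-530 tot 1081 [-0.0003  0.0031] world [-0.0007  0.0031]
-534 tot 1085 [-0.0006  0.0031] world [-0.0004  0.0031]
-538 tot 1089 [-0.0008  0.003 ] world [-0.0002  0.0031]
```

Emit:
jog_arm(
  moves=[
    [1,0.0006,-0.0005,0,0,0,0],
    [1,0.0012,-0.001,0,0,0,0],
    [1,0.0018,-0.0014,0,0,0,0],
    [1,0.0025,-0.0019,0,0,0,0],
    [1,0.0025,-0.0019,0,0,0,0],
    [1,0.0025,-0.0019,0,0,0,0],
    [1,0.0025,-0.0019,0,0,0,0],
    [1,0.0025,-0.0019,0,0,0,0],
    [1,0.0025,-0.0019,0,0,0,0],
    [1,0.0025,-0.0019,0,0,0,0],
  ],
)

```text
time_s: 31.05
tcp_pos: [0.6022, -0.0954, 0.0951]
ee_rot: [[-0.949, -0.316, 0.004], [-0.316, 0.949, 0.003], [-0.004, 0.001, -1.0]]
wrist_force: [-1.6, 6.1, 1.3]
gripper_width: 0.188
```

Emit:
jog_arm(
  moves=[
    [1,0.0007,-0.0004,0,0,0,0],
    [1,0.0014,-0.0008,0,0,0,0],
    [1,0.0021,-0.0012,0,0,0,0],
    [1,0.0028,-0.0016,0,0,0,0],
    [1,0.0028,-0.0016,0,0,0,0],
    [1,0.0028,-0.0016,0,0,0,0],
    [1,0.0028,-0.0016,0,0,0,0],
    [1,0.0028,-0.0016,0,0,0,0],
    [1,0.0028,-0.0016,0,0,0,0],
    [1,0.0028,-0.0016,0,0,0,0],
  ],
)

```text
time_s: 31.88
tcp_pos: [0.6004, -0.0979, 0.0951]
ee_rot: [[-0.949, -0.316, 0.004], [-0.316, 0.949, 0.003], [-0.005, 0.001, -1.0]]
wrist_force: [-1.0, 5.0, 1.0]
gripper_width: 0.185
```

```bash
python3 st.py -402
```

```text
31.88 pos [ 0.6004 -0.0979  0.0951] F [-1.  5.  1.] w 0.185 r 0.045 ang -38.2 Frad(out) -3.9 Fcw -3.3
cmd [ 0.59844152 -0.10011088] err rad 0.15 cw -2.97 mm; vel [-0.1 -0.1  0.   0.1 -0.   0. ]
```

Emit:
jog_arm(
  moves=[
    [1,0.0007,-0.0004,0,0,0,0],
    [1,0.0014,-0.0007,0,0,0,0],
    [1,0.0021,-0.0011,0,0,0,0],
    [1,0.0028,-0.0015,0,0,0,0],
    [1,0.0028,-0.0015,0,0,0,0],
    [1,0.0028,-0.0015,0,0,0,0],
    [1,0.0028,-0.0015,0,0,0,0],
    [1,0.0028,-0.0015,0,0,0,0],
    [1,0.0028,-0.0015,0,0,0,0],
    [1,0.0028,-0.0015,0,0,0,0],
  ],
)

```text
time_s: 32.72
tcp_pos: [0.5985, -0.1002, 0.0951]
ee_rot: [[-0.949, -0.316, 0.005], [-0.316, 0.949, 0.003], [-0.006, 0.001, -1.0]]
wrist_force: [0.4, 4.6, -0.3]
gripper_width: 0.19
```

Emit:
jog_arm(
  moves=[
    [1,0.0007,-0.0003,0,0,0,0],
    [1,0.0014,-0.0006,0,0,0,0],
    [1,0.0021,-0.0009,0,0,0,0],
    [1,0.0029,-0.0013,0,0,0,0],
    [1,0.0029,-0.0013,0,0,0,0],
    [1,0.0029,-0.0013,0,0,0,0],
    [1,0.0029,-0.0013,0,0,0,0],
    [1,0.0029,-0.0013,0,0,0,0],
    [1,0.0029,-0.0013,0,0,0,0],
    [1,0.0029,-0.0013,0,0,0,0],
  ],
)

```text
time_s: 33.55
tcp_pos: [0.5963, -0.1023, 0.0951]
ee_rot: [[-0.949, -0.316, 0.005], [-0.316, 0.949, 0.003], [-0.006, 0.001, -1.0]]
wrist_force: [0.7, 5.1, -0.8]
gripper_width: 0.188
```

Emit:
jog_arm(
  moves=[
    [1,0.0008,-0.0003,0,0,0,0],
    [1,0.0015,-0.0006,0,0,0,0],
    [1,0.0022,-0.0008,0,0,0,0],
    [1,0.003,-0.0011,0,0,0,0],
    [1,0.003,-0.0011,0,0,0,0],
    [1,0.003,-0.0011,0,0,0,0],
    [1,0.003,-0.0011,0,0,0,0],
    [1,0.003,-0.0011,0,0,0,0],
    [1,0.003,-0.0011,0,0,0,0],
    [1,0.003,-0.0011,0,0,0,0],
  ],
)

```text
time_s: 34.38
tcp_pos: [0.5941, -0.1044, 0.0951]
ee_rot: [[-0.949, -0.316, 0.006], [-0.316, 0.949, 0.003], [-0.006, 0.001, -1.0]]
wrist_force: [1.4, 4.8, -0.1]
gripper_width: 0.19
```

```bash
python3 st.py -414
```

```text
34.38 pos [ 0.5941 -0.1044  0.0951] F [ 1.4  4.8 -0.1] w 0.19 r 0.045 ang -49.8 Frad(out) -2.7 Fcw -4.1
cmd [ 0.59145034 -0.10640576] err rad 0.12 cw -3.32 mm; vel [ 0.  -0.1 -0.1 -0.1 -0.  -0. ]
```

Emit:
jog_arm(
  moves=[
    [1,0.0008,-0.0002,0,0,0,0],
    [1,0.0016,-0.0005,0,0,0,0],
    [1,0.0024,-0.0007,0,0,0,0],
    [1,0.0031,-0.0009,0,0,0,0],
    [1,0.0031,-0.0009,0,0,0,0],
    [1,0.0031,-0.0009,0,0,0,0],
    [1,0.0031,-0.0009,0,0,0,0],
    [1,0.0031,-0.0009,0,0,0,0],
    [1,0.0031,-0.0009,0,0,0,0],
    [1,0.0031,-0.0009,0,0,0,0],
  ],
)

```text
time_s: 35.22
tcp_pos: [0.5916, -0.1062, 0.0951]
ee_rot: [[-0.949, -0.316, 0.006], [-0.316, 0.949, 0.002], [-0.007, 0.0, -1.0]]
wrist_force: [1.5, 4.0, -0.6]
gripper_width: 0.187
```

Emit:
jog_arm(
  moves=[
    [1,0.0008,-0.0002,0,0,0,0],
    [1,0.0016,-0.0003,0,0,0,0],
    [1,0.0024,-0.0005,0,0,0,0],
    [1,0.0031,-0.0006,0,0,0,0],
    [1,0.0031,-0.0006,0,0,0,0],
    [1,0.0031,-0.0006,0,0,0,0],
    [1,0.0031,-0.0006,0,0,0,0],
    [1,0.0031,-0.0006,0,0,0,0],
    [1,0.0031,-0.0006,0,0,0,0],
    [1,0.0031,-0.0006,0,0,0,0],
  ],
)

```text
time_s: 36.05
tcp_pos: [0.5887, -0.1082, 0.0952]
ee_rot: [[-0.949, -0.316, 0.006], [-0.316, 0.949, 0.002], [-0.006, -0.0, -1.0]]
wrist_force: [2.9, 4.5, -1.0]
gripper_width: 0.183
```

```bash
python3 st.py -422
```

```text
36.05 pos [ 0.5887 -0.1082  0.0952] F [ 2.9  4.5 -1. ] w 0.183 r 0.045 ang -58.1 Frad(out) -2.3 Fcw -4.9
cmd [ 0.58612622 -0.10973264] err rad 0.05 cw -3.03 mm; vel [-0.  -0.  -0.1 -0.1 -0.  -0. ]
```

Emit:
jog_arm(
  moves=[
    [1,0.0008,-0.0001,0,0,0,0],
    [1,0.0016,-0.0002,0,0,0,0],
    [1,0.0024,-0.0003,0,0,0,0],
    [1,0.0031,-0.0004,0,0,0,0],
    [1,0.0031,-0.0004,0,0,0,0],
    [1,0.0031,-0.0004,0,0,0,0],
    [1,0.0031,-0.0004,0,0,0,0],
    [1,0.0031,-0.0004,0,0,0,0],
    [1,0.0031,-0.0004,0,0,0,0],
    [1,0.0031,-0.0004,0,0,0,0],
  ],
)

```text
time_s: 36.88
tcp_pos: [0.5855, -0.11, 0.0951]
ee_rot: [[-0.949, -0.316, 0.005], [-0.316, 0.949, 0.001], [-0.005, -0.0, -1.0]]
wrist_force: [3.2, 3.5, -1.6]
gripper_width: 0.189
```

Emit:
jog_arm(
  moves=[
    [1,0.0008,-0.0,0,0,0,0],
    [1,0.0016,-0.0001,0,0,0,0],
    [1,0.0024,-0.0002,0,0,0,0],
    [1,0.0031,-0.0002,0,0,0,0],
    [1,0.0031,-0.0002,0,0,0,0],
    [1,0.0031,-0.0002,0,0,0,0],
    [1,0.0031,-0.0002,0,0,0,0],
    [1,0.0031,-0.0002,0,0,0,0],
    [1,0.0031,-0.0002,0,0,0,0],
    [1,0.0031,-0.0002,0,0,0,0],
  ],
)

```text
time_s: 37.72
tcp_pos: [0.5823, -0.1115, 0.0951]
ee_rot: [[-0.949, -0.316, 0.004], [-0.316, 0.949, 0.001], [-0.004, -0.0, -1.0]]
wrist_force: [3.6, 4.3, -2.4]
gripper_width: 0.188
```

```bash
python3 st.py -430
```

```text
37.72 pos [ 0.5823 -0.1115  0.0951] F [ 3.6  4.3 -2.4] w 0.188 r 0.0449 ang -67.4 Frad(out) -2.6 Fcw -4.9
cmd [ 0.58039091 -0.11228617] err rad -0.01 cw -2.02 mm; vel [-0.   0.1  0.   0.   0.  -0. ]
```

Emit:
jog_arm(
  moves=[
    [1,0.0007,0.0,0,0,0,0],
    [1,0.0014,0.0,0,0,0,0],
    [1,0.0021,0.0,0,0,0,0],
    [1,0.0028,0.0,0,0,0,0],
    [1,0.0028,0.0,0,0,0,0],
    [1,0.0028,0.0,0,0,0,0],
    [1,0.0028,0.0,0,0,0,0],
    [1,0.0028,0.0,0,0,0,0],
    [1,0.0028,0.0,0,0,0,0],
    [1,0.0028,0.0,0,0,0,0],
  ],
)

```text
time_s: 38.55
tcp_pos: [0.5794, -0.1126, 0.0952]
ee_rot: [[-0.949, -0.316, 0.004], [-0.316, 0.949, 0.001], [-0.004, -0.0, -1.0]]
wrist_force: [3.7, 3.1, -2.5]
gripper_width: 0.191
```

```bash
python3 st.py -433.6
python3 - <<'E'
import numpy as np
R=np.array([[-.949,-.3155],[-.3155,.949]])
P=lambda a:np.array([.565+.045*np.cos(np.radians(a)),-.07+.045*np.sin(np.radians(a))])
a=-433.6
for i in range(32):
    b=a-3.6; d=R.T@(P(b)-P(a)); print(round(b,1),'tot',round(551.3-b),np.round(d,4), 'world',np.round(P(b)-P(a),4)); a=b
E
```

```text
38.55 pos [ 0.5794 -0.1126  0.0952] F [ 3.7  3.1 -2.5] w 0.191 r 0.0449 ang -71.3 Frad(out) -1.7 Fcw -4.4
cmd [ 0.57770537 -0.11316913] err rad -0.03 cw -1.82 mm; vel [-0.1  0.   0.  -0.1 -0.   0. ]
-437.2 tot 988 [0.0028 0.0002] world [-0.0027 -0.0007]
-440.8 tot 992 [0.0028 0.0004] world [-0.0028 -0.0005]
-444.4 tot 996 [0.0028 0.0005] world [-0.0028 -0.0004]
-448.0 tot 999 [0.0027 0.0007] world [-0.0028 -0.0002]
-451.6 tot 1003 [0.0027 0.0009] world [-0.0028 -0.    ]
-455.2 tot 1007 [0.0026 0.001 ] world [-0.0028  0.0002]
-458.8 tot 1010 [0.0026 0.0012] world [-0.0028  0.0003]
-462.4 tot 1014 [0.0025 0.0014] world [-0.0028  0.0005]
-466.0 tot 1017 [0.0024 0.0015] world [-0.0027  0.0007]
-469.6 tot 1021 [0.0023 0.0017] world [-0.0027  0.0009]
-473.2 tot 1025 [0.0022 0.0018] world [-0.0026  0.001 ]
-476.8 tot 1028 [0.0021 0.0019] world [-0.0026  0.0012]
-480.4 tot 1032 [0.0019 0.0021] world [-0.0025  0.0014]
-484.0 tot 1035 [0.0018 0.0022] world [-0.0024  0.0015]
-487.6 tot 1039 [0.0017 0.0023] world [-0.0023  0.0017]
-491.2 tot 1043 [0.0015 0.0024] world [-0.0022  0.0018]
-494.8 to
[... 198 characters left out ...]
-0.0017  0.0023]
-509.2 tot 1061 [0.0007 0.0027] world [-0.0015  0.0024]
-512.8 tot 1064 [0.0005 0.0028] world [-0.0014  0.0025]
-516.4 tot 1068 [0.0003 0.0028] world [-0.0012  0.0026]
-520.0 tot 1071 [0.0002 0.0028] world [-0.001   0.0026]
-523.6 tot 1075 [-0.      0.0028] world [-0.0009  0.0027]
-527.2 tot 1079 [-0.0002  0.0028] world [-0.0007  0.0027]
-530.8 tot 1082 [-0.0004  0.0028] world [-0.0005  0.0028]
-534.4 tot 1086 [-0.0005  0.0028] world [-0.0004  0.0028]
-538.0 tot 1089 [-0.0007  0.0027] world [-0.0002  0.0028]
-541.6 tot 1093 [-0.0009  0.0027] world [-0.      0.0028]
-545.2 tot 1097 [-0.001   0.0026] world [0.0002 0.0028]
-548.8 tot 1100 [-0.0012  0.0026] world [0.0003 0.0028]
```

Emit:
jog_arm(
  moves=[
    [1,0.0007,0.0,0,0,0,0],
    [1,0.0014,0.0001,0,0,0,0],
    [1,0.0021,0.0001,0,0,0,0],
    [1,0.0028,0.0002,0,0,0,0],
    [1,0.0028,0.0002,0,0,0,0],
    [1,0.0028,0.0002,0,0,0,0],
    [1,0.0028,0.0002,0,0,0,0],
    [1,0.0028,0.0002,0,0,0,0],
    [1,0.0028,0.0002,0,0,0,0],
    [1,0.0028,0.0002,0,0,0,0],
  ],
)

```text
time_s: 39.38
tcp_pos: [0.5765, -0.1134, 0.0952]
ee_rot: [[-0.949, -0.316, 0.003], [-0.316, 0.949, 0.001], [-0.003, -0.0, -1.0]]
wrist_force: [3.7, 3.9, -2.8]
gripper_width: 0.189
```

Emit:
jog_arm(
  moves=[
    [1,0.0007,0.0001,0,0,0,0],
    [1,0.0014,0.0002,0,0,0,0],
    [1,0.0021,0.0003,0,0,0,0],
    [1,0.0028,0.0004,0,0,0,0],
    [1,0.0028,0.0004,0,0,0,0],
    [1,0.0028,0.0004,0,0,0,0],
    [1,0.0028,0.0004,0,0,0,0],
    [1,0.0028,0.0004,0,0,0,0],
    [1,0.0028,0.0004,0,0,0,0],
    [1,0.0028,0.0004,0,0,0,0],
  ],
)

```text
time_s: 40.22
tcp_pos: [0.5736, -0.1141, 0.0952]
ee_rot: [[-0.949, -0.316, 0.003], [-0.316, 0.949, 0.0], [-0.003, -0.001, -1.0]]
wrist_force: [3.6, 3.1, -2.9]
gripper_width: 0.186
```

Emit:
jog_arm(
  moves=[
    [1,0.0007,0.0001,0,0,0,0],
    [1,0.0014,0.0002,0,0,0,0],
    [1,0.0021,0.0004,0,0,0,0],
    [1,0.0028,0.0005,0,0,0,0],
    [1,0.0028,0.0005,0,0,0,0],
    [1,0.0028,0.0005,0,0,0,0],
    [1,0.0028,0.0005,0,0,0,0],
    [1,0.0028,0.0005,0,0,0,0],
    [1,0.0028,0.0005,0,0,0,0],
    [1,0.0028,0.0005,0,0,0,0],
  ],
)

```text
time_s: 41.05
tcp_pos: [0.5707, -0.1146, 0.0952]
ee_rot: [[-0.949, -0.316, 0.003], [-0.316, 0.949, 0.0], [-0.003, -0.001, -1.0]]
wrist_force: [3.8, 3.6, -3.5]
gripper_width: 0.191
```

```bash
python3 st.py -444.4
```

```text
41.05 pos [ 0.5707 -0.1146  0.0952] F [ 3.8  3.6 -3.5] w 0.191 r 0.0449 ang -82.7 Frad(out) -3.1 Fcw -4.2
cmd [ 0.56939123 -0.11478523] err rad -0.05 cw -1.36 mm; vel [-0.1 -0.  -0.   0.  -0.   0. ]
```

Emit:
jog_arm(
  moves=[
    [1,0.0007,0.0002,0,0,0,0],
    [1,0.0014,0.0004,0,0,0,0],
    [1,0.0021,0.0005,0,0,0,0],
    [1,0.0027,0.0007,0,0,0,0],
    [1,0.0027,0.0007,0,0,0,0],
    [1,0.0027,0.0007,0,0,0,0],
    [1,0.0027,0.0007,0,0,0,0],
    [1,0.0027,0.0007,0,0,0,0],
    [1,0.0027,0.0007,0,0,0,0],
    [1,0.0027,0.0007,0,0,0,0],
  ],
)

```text
time_s: 41.88
tcp_pos: [0.568, -0.1148, 0.0952]
ee_rot: [[-0.949, -0.316, 0.003], [-0.316, 0.949, 0.0], [-0.003, -0.001, -1.0]]
wrist_force: [4.8, 3.4, -3.0]
gripper_width: 0.185
```

Emit:
jog_arm(
  moves=[
    [1,0.0007,0.0002,0,0,0,0],
    [1,0.0014,0.0004,0,0,0,0],
    [1,0.002,0.0007,0,0,0,0],
    [1,0.0027,0.0009,0,0,0,0],
    [1,0.0027,0.0009,0,0,0,0],
    [1,0.0027,0.0009,0,0,0,0],
    [1,0.0027,0.0009,0,0,0,0],
    [1,0.0027,0.0009,0,0,0,0],
    [1,0.0027,0.0009,0,0,0,0],
    [1,0.0027,0.0009,0,0,0,0],
  ],
)

```text
time_s: 42.72
tcp_pos: [0.5652, -0.1149, 0.0952]
ee_rot: [[-0.949, -0.316, 0.003], [-0.316, 0.949, 0.0], [-0.003, -0.001, -1.0]]
wrist_force: [4.2, 2.5, -4.4]
gripper_width: 0.188
```

Emit:
jog_arm(
  moves=[
    [1,0.0007,0.0002,0,0,0,0],
    [1,0.0013,0.0005,0,0,0,0],
    [1,0.002,0.0008,0,0,0,0],
    [1,0.0026,0.001,0,0,0,0],
    [1,0.0026,0.001,0,0,0,0],
    [1,0.0026,0.001,0,0,0,0],
    [1,0.0026,0.001,0,0,0,0],
    [1,0.0026,0.001,0,0,0,0],
    [1,0.0026,0.001,0,0,0,0],
    [1,0.0026,0.001,0,0,0,0],
  ],
)

```text
time_s: 43.55
tcp_pos: [0.5624, -0.1149, 0.0952]
ee_rot: [[-0.949, -0.316, 0.003], [-0.316, 0.949, 0.0], [-0.003, -0.001, -1.0]]
wrist_force: [4.2, 2.8, -3.5]
gripper_width: 0.191
```

Emit:
jog_arm(
  moves=[
    [1,0.0007,0.0003,0,0,0,0],
    [1,0.0013,0.0006,0,0,0,0],
    [1,0.002,0.0009,0,0,0,0],
    [1,0.0026,0.0012,0,0,0,0],
    [1,0.0026,0.0012,0,0,0,0],
    [1,0.0026,0.0012,0,0,0,0],
    [1,0.0026,0.0012,0,0,0,0],
    [1,0.0026,0.0012,0,0,0,0],
    [1,0.0026,0.0012,0,0,0,0],
    [1,0.0026,0.0012,0,0,0,0],
  ],
)

```text
time_s: 44.38
tcp_pos: [0.5595, -0.1146, 0.0952]
ee_rot: [[-0.949, -0.316, 0.003], [-0.316, 0.949, 0.0], [-0.003, -0.001, -1.0]]
wrist_force: [4.3, 2.7, -3.2]
gripper_width: 0.188
```

```bash
python3 st.py -458.8
```

```text
44.38 pos [ 0.5595 -0.1146  0.0952] F [ 4.3  2.7 -3.2] w 0.188 r 0.0449 ang -97.0 Frad(out) -3.2 Fcw -4.0
cmd [ 0.55811564 -0.11447028] err rad -0.07 cw -1.4 mm; vel [ 0.1 -0.  -0.1  0.   0.1  0.1]
```

Emit:
jog_arm(
  moves=[
    [1,0.0006,0.0004,0,0,0,0],
    [1,0.0012,0.0007,0,0,0,0],
    [1,0.0019,0.001,0,0,0,0],
    [1,0.0025,0.0014,0,0,0,0],
    [1,0.0025,0.0014,0,0,0,0],
    [1,0.0025,0.0014,0,0,0,0],
    [1,0.0025,0.0014,0,0,0,0],
    [1,0.0025,0.0014,0,0,0,0],
    [1,0.0025,0.0014,0,0,0,0],
    [1,0.0025,0.0014,0,0,0,0],
  ],
)

```text
time_s: 45.22
tcp_pos: [0.5567, -0.1142, 0.0952]
ee_rot: [[-0.949, -0.316, 0.003], [-0.316, 0.949, -0.0], [-0.003, -0.001, -1.0]]
wrist_force: [5.2, 1.6, -3.2]
gripper_width: 0.188
```

Emit:
jog_arm(
  moves=[
    [1,0.0006,0.0004,0,0,0,0],
    [1,0.0012,0.0008,0,0,0,0],
    [1,0.0018,0.0011,0,0,0,0],
    [1,0.0024,0.0015,0,0,0,0],
    [1,0.0024,0.0015,0,0,0,0],
    [1,0.0024,0.0015,0,0,0,0],
    [1,0.0024,0.0015,0,0,0,0],
    [1,0.0024,0.0015,0,0,0,0],
    [1,0.0024,0.0015,0,0,0,0],
    [1,0.0024,0.0015,0,0,0,0],
  ],
)

```text
time_s: 46.05
tcp_pos: [0.5539, -0.1135, 0.0952]
ee_rot: [[-0.949, -0.316, 0.003], [-0.316, 0.949, -0.0], [-0.003, -0.001, -1.0]]
wrist_force: [4.3, 2.0, -3.0]
gripper_width: 0.188
```

Emit:
jog_arm(
  moves=[
    [1,0.0006,0.0004,0,0,0,0],
    [1,0.0012,0.0008,0,0,0,0],
    [1,0.0017,0.0013,0,0,0,0],
    [1,0.0023,0.0017,0,0,0,0],
    [1,0.0023,0.0017,0,0,0,0],
    [1,0.0023,0.0017,0,0,0,0],
    [1,0.0023,0.0017,0,0,0,0],
    [1,0.0023,0.0017,0,0,0,0],
    [1,0.0023,0.0017,0,0,0,0],
    [1,0.0023,0.0017,0,0,0,0],
  ],
)

```text
time_s: 46.88
tcp_pos: [0.5511, -0.1127, 0.0952]
ee_rot: [[-0.949, -0.316, 0.003], [-0.316, 0.949, -0.0], [-0.002, -0.001, -1.0]]
wrist_force: [4.8, 1.3, -4.3]
gripper_width: 0.187
```

```bash
python3 st.py -469.6
```

```text
46.88 pos [ 0.5511 -0.1127  0.0952] F [ 4.8  1.3 -4.3] w 0.187 r 0.0449 ang -108.0 Frad(out) -2.7 Fcw -4.2
cmd [ 0.54990468 -0.11239259] err rad -0.05 cw -1.24 mm; vel [-0.1 -0.   0.   0.1 -0.   0. ]
```

Emit:
jog_arm(
  moves=[
    [1,0.0005,0.0005,0,0,0,0],
    [1,0.0011,0.0009,0,0,0,0],
    [1,0.0016,0.0013,0,0,0,0],
    [1,0.0022,0.0018,0,0,0,0],
    [1,0.0022,0.0018,0,0,0,0],
    [1,0.0022,0.0018,0,0,0,0],
    [1,0.0022,0.0018,0,0,0,0],
    [1,0.0022,0.0018,0,0,0,0],
    [1,0.0022,0.0018,0,0,0,0],
    [1,0.0022,0.0018,0,0,0,0],
  ],
)

```text
time_s: 47.72
tcp_pos: [0.5484, -0.1117, 0.0952]
ee_rot: [[-0.949, -0.316, 0.003], [-0.316, 0.949, -0.0], [-0.002, -0.001, -1.0]]
wrist_force: [5.2, 1.5, -3.6]
gripper_width: 0.185
```

Emit:
jog_arm(
  moves=[
    [1,0.0005,0.0005,0,0,0,0],
    [1,0.001,0.001,0,0,0,0],
    [1,0.0016,0.0014,0,0,0,0],
    [1,0.0021,0.0019,0,0,0,0],
    [1,0.0021,0.0019,0,0,0,0],
    [1,0.0021,0.0019,0,0,0,0],
    [1,0.0021,0.0019,0,0,0,0],
    [1,0.0021,0.0019,0,0,0,0],
    [1,0.0021,0.0019,0,0,0,0],
    [1,0.0021,0.0019,0,0,0,0],
  ],
)

```text
time_s: 48.55
tcp_pos: [0.5459, -0.1107, 0.0952]
ee_rot: [[-0.949, -0.316, 0.003], [-0.316, 0.949, -0.0], [-0.002, -0.001, -1.0]]
wrist_force: [5.1, 1.3, -3.9]
gripper_width: 0.187
```

Emit:
jog_arm(
  moves=[
    [1,0.0005,0.0005,0,0,0,0],
    [1,0.001,0.001,0,0,0,0],
    [1,0.0015,0.0016,0,0,0,0],
    [1,0.0019,0.0021,0,0,0,0],
    [1,0.0019,0.0021,0,0,0,0],
    [1,0.0019,0.0021,0,0,0,0],
    [1,0.0019,0.0021,0,0,0,0],
    [1,0.0019,0.0021,0,0,0,0],
    [1,0.0019,0.0021,0,0,0,0],
    [1,0.0019,0.0021,0,0,0,0],
  ],
)

```text
time_s: 49.38
tcp_pos: [0.5433, -0.1094, 0.0952]
ee_rot: [[-0.949, -0.316, 0.003], [-0.316, 0.949, -0.0], [-0.002, -0.001, -1.0]]
wrist_force: [4.3, 0.8, -4.4]
gripper_width: 0.19
```

```bash
python3 st.py -480.4
```

```text
49.38 pos [ 0.5433 -0.1094  0.0952] F [ 4.3  0.8 -4.4] w 0.19 r 0.0449 ang -118.8 Frad(out) -2.7 Fcw -3.4
cmd [ 0.54222848 -0.10881312] err rad -0.06 cw -1.24 mm; vel [-0.  -0.1  0.1 -0.  -0.1  0. ]
```

Emit:
jog_arm(
  moves=[
    [1,0.0005,0.0006,0,0,0,0],
    [1,0.0009,0.0011,0,0,0,0],
    [1,0.0014,0.0016,0,0,0,0],
    [1,0.0018,0.0022,0,0,0,0],
    [1,0.0018,0.0022,0,0,0,0],
    [1,0.0018,0.0022,0,0,0,0],
    [1,0.0018,0.0022,0,0,0,0],
    [1,0.0018,0.0022,0,0,0,0],
    [1,0.0018,0.0022,0,0,0,0],
    [1,0.0018,0.0022,0,0,0,0],
  ],
)

```text
time_s: 50.22
tcp_pos: [0.5409, -0.1079, 0.0951]
ee_rot: [[-0.949, -0.316, 0.002], [-0.316, 0.949, -0.001], [-0.002, -0.001, -1.0]]
wrist_force: [5.6, 0.6, -4.0]
gripper_width: 0.185
```

Emit:
jog_arm(
  moves=[
    [1,0.0004,0.0006,0,0,0,0],
    [1,0.0008,0.0012,0,0,0,0],
    [1,0.0013,0.0017,0,0,0,0],
    [1,0.0017,0.0023,0,0,0,0],
    [1,0.0017,0.0023,0,0,0,0],
    [1,0.0017,0.0023,0,0,0,0],
    [1,0.0017,0.0023,0,0,0,0],
    [1,0.0017,0.0023,0,0,0,0],
    [1,0.0017,0.0023,0,0,0,0],
    [1,0.0017,0.0023,0,0,0,0],
  ],
)

```text
time_s: 51.05
tcp_pos: [0.5385, -0.1063, 0.0952]
ee_rot: [[-0.949, -0.316, 0.002], [-0.316, 0.949, -0.001], [-0.002, -0.001, -1.0]]
wrist_force: [5.1, 1.0, -4.5]
gripper_width: 0.185
```

```bash
python3 st.py -487.6
```

```text
51.05 pos [ 0.5385 -0.1063  0.0952] F [ 5.1  1.  -4.5] w 0.185 r 0.045 ang -126.1 Frad(out) -3.8 Fcw -3.6
cmd [ 0.53754347 -0.10565303] err rad -0.02 cw -1.16 mm; vel [-0.1  0.  -0.   0.   0.1 -0.1]
```

Emit:
jog_arm(
  moves=[
    [1,0.0004,0.0006,0,0,0,0],
    [1,0.0008,0.0012,0,0,0,0],
    [1,0.0012,0.0018,0,0,0,0],
    [1,0.0015,0.0024,0,0,0,0],
    [1,0.0015,0.0024,0,0,0,0],
    [1,0.0015,0.0024,0,0,0,0],
    [1,0.0015,0.0024,0,0,0,0],
    [1,0.0015,0.0024,0,0,0,0],
    [1,0.0015,0.0024,0,0,0,0],
    [1,0.0015,0.0024,0,0,0,0],
  ],
)

```text
time_s: 51.88
tcp_pos: [0.5363, -0.1045, 0.0952]
ee_rot: [[-0.949, -0.316, 0.002], [-0.316, 0.949, -0.001], [-0.002, -0.001, -1.0]]
wrist_force: [5.4, -0.1, -5.6]
gripper_width: 0.186
```

Emit:
jog_arm(
  moves=[
    [1,0.0004,0.0006,0,0,0,0],
    [1,0.0007,0.0012,0,0,0,0],
    [1,0.001,0.0019,0,0,0,0],
    [1,0.0014,0.0025,0,0,0,0],
    [1,0.0014,0.0025,0,0,0,0],
    [1,0.0014,0.0025,0,0,0,0],
    [1,0.0014,0.0025,0,0,0,0],
    [1,0.0014,0.0025,0,0,0,0],
    [1,0.0014,0.0025,0,0,0,0],
    [1,0.0014,0.0025,0,0,0,0],
  ],
)

```text
time_s: 52.72
tcp_pos: [0.5341, -0.1027, 0.0952]
ee_rot: [[-0.949, -0.316, 0.002], [-0.316, 0.949, -0.001], [-0.002, -0.001, -1.0]]
wrist_force: [4.9, -0.7, -5.3]
gripper_width: 0.192
```

```bash
python3 st.py -494.8
```

```text
52.72 pos [ 0.5341 -0.1027  0.0952] F [ 4.9 -0.7 -5.3] w 0.192 r 0.045 ang -133.4 Frad(out) -2.9 Fcw -4.1
cmd [ 0.53329146 -0.10193068] err rad -0.03 cw -1.08 mm; vel [ 0.   0.   0.1  0.1 -0.  -0.1]
```

Emit:
jog_arm(
  moves=[
    [1,0.0003,0.0006,0,0,0,0],
    [1,0.0006,0.0013,0,0,0,0],
    [1,0.0009,0.002,0,0,0,0],
    [1,0.0012,0.0026,0,0,0,0],
    [1,0.0012,0.0026,0,0,0,0],
    [1,0.0012,0.0026,0,0,0,0],
    [1,0.0012,0.0026,0,0,0,0],
    [1,0.0012,0.0026,0,0,0,0],
    [1,0.0012,0.0026,0,0,0,0],
    [1,0.0012,0.0026,0,0,0,0],
  ],
)

```text
time_s: 53.55
tcp_pos: [0.5321, -0.1007, 0.0952]
ee_rot: [[-0.949, -0.316, 0.002], [-0.316, 0.949, -0.001], [-0.002, -0.001, -1.0]]
wrist_force: [4.7, -1.1, -4.3]
gripper_width: 0.191
```

Emit:
jog_arm(
  moves=[
    [1,0.0002,0.0006,0,0,0,0],
    [1,0.0005,0.0013,0,0,0,0],
    [1,0.0008,0.002,0,0,0,0],
    [1,0.001,0.0026,0,0,0,0],
    [1,0.001,0.0026,0,0,0,0],
    [1,0.001,0.0026,0,0,0,0],
    [1,0.001,0.0026,0,0,0,0],
    [1,0.001,0.0026,0,0,0,0],
    [1,0.001,0.0026,0,0,0,0],
    [1,0.001,0.0026,0,0,0,0],
  ],
)

```text
time_s: 54.38
tcp_pos: [0.5304, -0.0987, 0.0952]
ee_rot: [[-0.949, -0.316, 0.002], [-0.316, 0.949, -0.001], [-0.002, -0.002, -1.0]]
wrist_force: [4.6, -1.1, -4.1]
gripper_width: 0.186
```

```bash
python3 st.py -502
```

```text
54.38 pos [ 0.5304 -0.0987  0.0952] F [ 4.6 -1.1 -4.1] w 0.186 r 0.045 ang -140.4 Frad(out) -2.9 Fcw -3.8
cmd [ 0.52953952 -0.09770477] err rad -0.01 cw -1.28 mm; vel [-0.  -0.1 -0.1 -0.1 -0.  -0. ]
```

Emit:
jog_arm(
  moves=[
    [1,0.0002,0.0007,0,0,0,0],
    [1,0.0004,0.0014,0,0,0,0],
    [1,0.0007,0.002,0,0,0,0],
    [1,0.0009,0.0027,0,0,0,0],
    [1,0.0009,0.0027,0,0,0,0],
    [1,0.0009,0.0027,0,0,0,0],
    [1,0.0009,0.0027,0,0,0,0],
    [1,0.0009,0.0027,0,0,0,0],
    [1,0.0009,0.0027,0,0,0,0],
    [1,0.0009,0.0027,0,0,0,0],
  ],
)

```text
time_s: 55.22
tcp_pos: [0.5288, -0.0967, 0.0952]
ee_rot: [[-0.949, -0.316, 0.002], [-0.316, 0.949, -0.001], [-0.002, -0.002, -1.0]]
wrist_force: [5.7, -2.8, -4.3]
gripper_width: 0.185
```

```bash
python3 st.py -505.6
```

```text
55.22 pos [ 0.5288 -0.0967  0.0952] F [ 5.7 -2.8 -4.3] w 0.185 r 0.045 ang -143.6 Frad(out) -2.9 Fcw -5.7
cmd [ 0.52786989 -0.09542352] err rad -0.0 cw -1.58 mm; vel [-0. -0.  0. -0.  0. -0.]
```

Emit:
jog_arm(
  moves=[
    [1,0.0001,0.0004,0,0,0,0],
    [1,0.0002,0.0008,0,0,0,0],
    [1,0.0003,0.0011,0,0,0,0],
    [1,0.0004,0.0014,0,0,0,0],
    [1,0.0004,0.0014,0,0,0,0],
    [1,0.0004,0.0014,0,0,0,0],
    [1,0.0004,0.0014,0,0,0,0],
    [1,0.0004,0.0014,0,0,0,0],
    [1,0.0004,0.0014,0,0,0,0],
    [1,0.0004,0.0014,0,0,0,0],
  ],
)

```text
time_s: 56.05
tcp_pos: [0.5282, -0.0957, 0.0952]
ee_rot: [[-0.949, -0.316, 0.002], [-0.316, 0.949, -0.002], [-0.002, -0.002, -1.0]]
wrist_force: [6.3, -3.4, -6.1]
gripper_width: 0.186
```

```bash
python3 st.py -507.4
```

```text
56.05 pos [ 0.5282 -0.0957  0.0952] F [ 6.3 -3.4 -6.1] w 0.186 r 0.0449 ang -145.1 Frad(out) -3.2 Fcw -6.4
cmd [ 0.52708964 -0.09424469] err rad -0.02 cw -1.82 mm; vel [ 0.1 -0.   0.1 -0.  -0.1  0.1]
```

Emit:
jog_arm(
  moves=[
    [1,0.0001,0.0004,0,0,0,0],
    [1,0.0002,0.0008,0,0,0,0],
    [1,0.0003,0.0011,0,0,0,0],
    [1,0.0004,0.0014,0,0,0,0],
    [1,0.0004,0.0014,0,0,0,0],
    [1,0.0004,0.0014,0,0,0,0],
    [1,0.0004,0.0014,0,0,0,0],
    [1,0.0004,0.0014,0,0,0,0],
    [1,0.0004,0.0014,0,0,0,0],
    [1,0.0004,0.0014,0,0,0,0],
  ],
)

```text
time_s: 56.88
tcp_pos: [0.5274, -0.0947, 0.0952]
ee_rot: [[-0.949, -0.316, 0.003], [-0.316, 0.949, -0.002], [-0.002, -0.003, -1.0]]
wrist_force: [7.1, -5.1, -6.1]
gripper_width: 0.189
```

```bash
python3 st.py -509.2
```

```text
56.88 pos [ 0.5274 -0.0947  0.0952] F [ 7.1 -5.1 -6.1] w 0.189 r 0.0449 ang -146.7 Frad(out) -3.2 Fcw -8.2
cmd [ 0.5263468  -0.09304193] err rad -0.02 cw -1.96 mm; vel [ 0.  -0.   0.1 -0.  -0.  -0.1]
```

Emit:
jog_arm(
  moves=[
    [1,-0.0002,-0.0007,0,0,0,0],
    [1,-0.0004,-0.0014,0,0,0,0],
    [1,-0.0004,-0.0014,0,0,0,0],
    [-1,-0.0004,-0.0014,0,0,0,0],
    [-1,-0.0004,-0.0014,0,0,0,0],
    [-1,-0.0004,-0.0014,0,0,0,0],
    [-1,-0.0004,-0.0014,0,0,0,0],
    [-1,-0.0004,-0.0014,0,0,0,0],
    [-1,-0.0004,-0.0014,0,0,0,0],
    [-1,-0.0004,-0.0014,0,0,0,0],
  ],
)

```text
time_s: 57.72
tcp_pos: [0.5265, -0.0945, 0.0951]
ee_rot: [[-0.949, -0.315, -0.0], [-0.315, 0.949, -0.0], [0.0, 0.0, -1.0]]
wrist_force: [0.7, -0.3, -0.5]
gripper_width: 0.628
```

```bash
python3 st.py -507.4
```

```text
57.72 pos [ 0.5265 -0.0945  0.0951] F [ 0.7 -0.3 -0.5] w 0.628 r 0.0456 ang -147.5 Frad(out) -0.5 Fcw -0.6
cmd [ 0.52708964 -0.09424469] err rad 0.59 cw 0.08 mm; vel [-0.1  0.1  0.2  0.   0.1  0.1]
```

Emit:
jog_arm(
  moves=[
    [-1,0,0,0,0,0,0],
    [-1,0,0,-0.005,0,0,0],
    [-1,0,0,-0.02,0,0,0],
    [-1,0,0,-0.04,0,0,0],
    [-1,0,0,-0.065,0,0,0],
    [-1,0,0,-0.09,0,0,0],
    [-1,0,0,-0.115,0,0,0],
    [-1,0,0,-0.135,0,0,0],
    [-1,0,0,-0.14,0,0,0],
    [-1,0,0,-0.14,0,0,0],
  ],
)

```text
time_s: 58.55
tcp_pos: [0.5276, -0.0944, 0.237]
ee_rot: [[-0.949, -0.315, 0.004], [-0.315, 0.949, 0.0], [-0.004, -0.001, -1.0]]
wrist_force: [-0.4, 0.4, 0.3]
gripper_width: 0.997
```

```bash
python3 st.py
python3 - <<'E'
from h import *
snap('scene','s20');snap('side','d20')
crop('s20',240,150,390,280,4,'s20c');crop('d20',150,160,300,330,4,'d20c')
E
```

```text
58.55 pos [ 0.5276 -0.0944  0.237 ] F [-0.4  0.4  0.3] w 0.997 r 0.0447 ang -146.9 Frad(out) 0.1 Fcw 0.6
```

View pics/s20c.png

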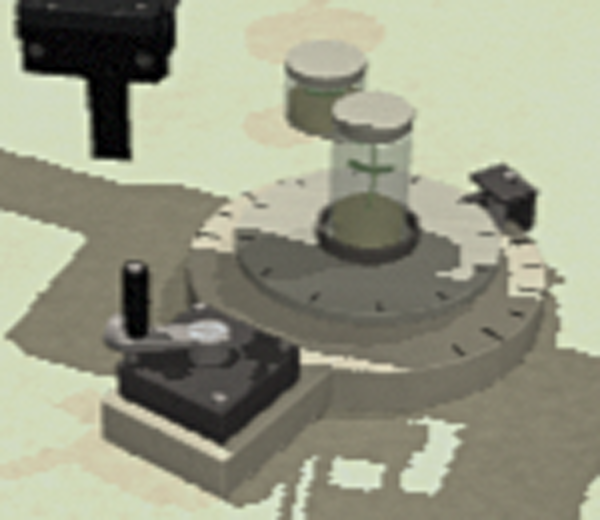

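View pics/d20c.png

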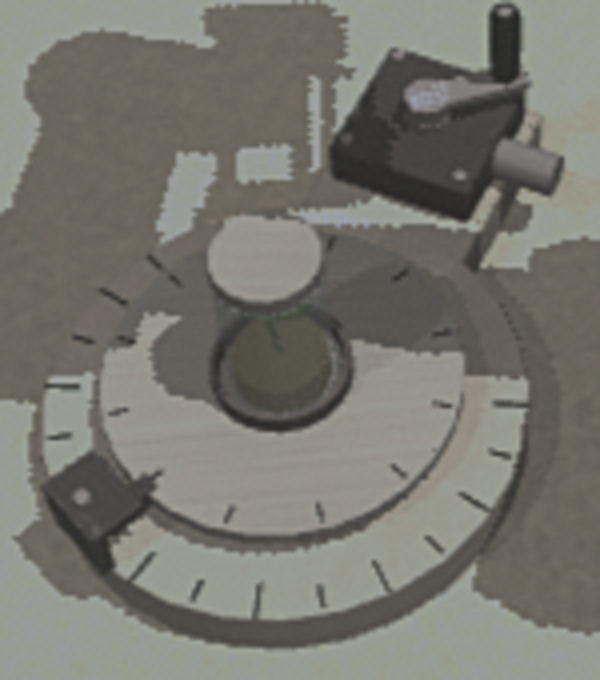

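Run:
```python
from h import *
a=load('s20');b=load('d20')
x,R=tri([(a,240+135/4,150+266/4),(b,150+507/4,160+10/4)]);print(x,R)
print(np.degrees(np.arctan2(x[1]+.07,x[0]-.565)), .565+.045*np.cos(np.radians(-146.7)),-.07+.045*np.sin(np.radians(-146.7)))
```

```text
[ 0.52495356 -0.09433646  0.12849185] [array([-0.6, -0.1]), array([-0.7,  0.2])]
-148.71270356968662 0.5273886687384278 -0.09470602680991594
```

Run:
```python
from h import *
print(finish_job())
```

```text
the job is handed in; nothing more can be done
None
```

The jar is standing in the nest and the pointer finger is under the hood, pressed against the hidden stop. I handed the job in at about 58.7 s on the robot clock.

- **Jar:** I set it down in the ring and let go. The later scene and side pictures show it upright in the ring, with the gripper clear of it.
- **Crank:** I gripped the handle and wound it clockwise about 1058 degrees, which is about 53 degrees of the turntable. I took the last 140 degrees or so in small steps, reading the force after each one.
- **Stop:** Winding took about 4 N. Over the last three steps the force rose to 5.7, then 6.4, then 8.2 N, and the handle fell further behind each command. I stopped there. By the stated 10 to 1 ratio that is roughly 40 N of finger on pin, inferred and not measured directly. By my measurement the finger halted about 4 degrees short of the hood's middle, within the stated 3 to 10.
- **Release:** I eased the push by about 1.4 mm, opened the gripper and lifted clear. Afterwards the handle was still where I left it, to about 1 mm, and the wrist force was near zero.

**Checks that disagreed:**
- Raw positions from the different cameras differed by 2 to 3 mm for most points, and by more for the ring when its stated height was assumed.
- The hood measured about 113 mm from the turntable axis where the text gives 108 mm.
- Single force readings were noisy by about 0.7 N, so I went by the run of readings together with the handle's lag.

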